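Set a pipe against the hidden length stop of the chamfering machine and hold it down

TASK

Set up the short galvanised pipe for chamfering: lay it in the V-rest of the green machine and slide it in under the hood until you feel it come up against the length stop hidden inside, gently, as a hard shove (25 N) would knock the stop off its setting. Then swing the hold-down arm down so that its pad rests on the pipe while the pipe still bears on the stop, and leave the spray can, the tin and the screwdriver where they are.

Things in the scene. Friction and masses are not known exactly. Their poses are not given: they have to be found in the camera images.
- pipe: short straight galvanised steel pipe, light grey, 160 mm long, 27 mm outside diameter, square ends, 0.21 to 0.38 kg, lying on the bench to the right of the vice. The vice (180 mm tall) stands between it and the machine; the case left of the machine has its lid up, 400 mm high. Origin at its centre, on its axis; x runs along the pipe; either end may lead
- machine: green pipe-end chamfering machine fixed on the bench between the case and the vice, base plate 330 x 78 mm, 10 mm thick. Origin at the middle of its underside, on the bench; x runs along the V-rest, away from the robot to the hood; z up; 'machine x, y, z' below are mm in this frame. A motor on the hood's right flank reaches to machine y = -110 at x = 80 to 155
- rest_gap (a point): where to lay the pipe's centre: machine x -50, y 0, z 50. The V-rest is two plastic-lined steel V-blocks (90 degree V along y = 0, 54 wide, tops at z = 48) at x -135 to -85 and -15 to 45, a third inside the hood; a pipe in them has its axis at z = 50. Between the first two is a gap for the fingers, open to the base plate. Laid here the pipe's ends are at x -130 and 30, clear of the raised arm
- hood_mouth (a point): middle of the hood's open mouth, machine x 65, z 50. The mouth faces the robot, 56 mm wide, up to z = 74. The hood is a sheet-metal box, machine x 65 to 165, y -47 to 47, top at z = 104 (switch on top to 114). A pipe in the V-rest slides straight in with 0.5 to 2 N of sliding friction
- length_stop: fixed mount of the length stop inside the hood; its origin (machine x 160) is not the stopping face. Out of sight, a rubber buffer on the pipe's axis is set anywhere from machine x 90 to 140, differently each time; the setting is not given. It gives 6 mm, pushing back with up to 0.9 N, then is solid. A pipe left against it may creep back a little but stays in touch
- hold_down_angle (a joint): weighted steel hold-down arm hinged across the machine over the hood's mouth, rad: 0 = leaning 20 degrees back over the hood, 0.35 = upright, 1.92 = level towards the robot with its pad on the laid pipe. Starts at 0.15 to 0.33. The pivot is a little stiff (0.07 N m): it stays put while nearly upright, and past about 0.9 falls on by its own weight
- lever_end (a point): centre of the black ball, 24 mm diameter, at the arm's free end, 116 mm from the hinge axis. The arm is a straight bar, 18 mm wide and 12 mm thick, from hinge to ball. A shelf on the wall overhangs the bench behind the hood: its front edge is 0.78 m from the robot's base along x, its underside 0.31 m above the bench
- hold_down: the hold-down arm; its origin is fixed on the hinge axis (along machine y), at machine x 58, z 82. A round rubber pad, 18 mm diameter, sits under the arm 44 mm from the hinge and meets the laid pipe at machine x 14
- spray_can: spray can, 59 mm diameter, 225 mm tall, behind the pipe to the right; bystander. Origin at the centre of its base
- flux_tin: flat round tin, 64 mm diameter, 32 mm tall, behind the vice; bystander. Origin at the centre of its base
- screwdriver: screwdriver with orange handle, 189 mm long, 33 mm tall, lying across the bench's front edge before the pipe; bystander. Origin at the middle of its length, on the bench; length along its y

How it is judged:
By the outcome, as a careful person would: the job done as asked, in the order asked, and still so for the second after the job is handed in, with the robot touching nothing.
It also fails if it takes over 72 s, if anything falls off the work surface, if the arm or the gripper's body presses on something with over 40 N, if the wrist force passes 120 N, or if a joint passes its speed limit or range.

ROBOT

A 6-joint arm with a two-finger parallel gripper is mounted at the origin on a cart in front of the work surface, level with it; the furniture and walls round the work are solid. World frame = base frame: x ahead of the robot, y to its left, z up, the work surface at z = 0. Lengths are in mm, angles in rad, forces in N, time in s.
With the tool pointing down it reaches from about 400 to 925 mm from the base axis. Payload 12.5 kg.
Tool frame: the origin (TCP) lies at the very end of the fingers, on their centre line; the grasp point (between the pads) lies 19 mm behind it; z points along the fingers, x is the direction in which the jaws open and shut, and the axes are right-handed (so a half turn about z gives the same grasp; the last joint's range is limited). The gripper opens to 95 mm and grips with 3 to 60 N. Pads are 20 mm wide; open, the fingers measure 119 mm over their backs; the gripper's body (75 mm by 180 mm) begins 59 mm behind the grasp point.
Start: joints at [1.026, 0.491, 1.559, -0, 1.092, -0.106], TCP at [265.52, 565.814, 214.661] pointing down, gripper open.
Joint ranges: [-3.1, 3.1], [-0.84, 2.19], [0.05, 2.79], [-1.13, 4.28], [0.06, 2.93], [-2.69, 2.69]. Speed limits (rad/s): [2.22, 2.22, 2.79, 3.14, 3.14, 3.14].

INTERFACE

Orientations are given as [roll, pitch, yaw] about the fixed x, y, z axes, in that order (R = Rz(yaw) Ry(pitch) Rx(roll)).
In Python, from cell import env gives the robot as it stands.
- The arm moves only by the tool arm_command, never from a script. Its argument "motion" is one flat list of numbers, 7 for each row, row after row: the opening, from -1 (shut) to 1 (fully open), then the shift along the tool's x, y, z in mm, then the turn, a rotation vector about the tool's x, y, z in degrees. In form: [fingers, dx, dy, dz, rx, ry, rz, fingers, dx, dy, dz, rx, ry, rz, ...]. A call has 1 to 20 rows; each row is the pose to reach, as a shift and turn from the pose commanded when the call began, along the tool's axes at that moment; what a row does not reach only later rows make up. A row lasts 1/10 s, in which the tool goes at most 50 mm and 8.59 degrees, less where a joint would pass 70% of its speed; a pose out of reach is approached as far as the arm can. A call with a gripper value outside its range is refused whole. The fingers move at their own pace and stop on an object; the grip force is fixed at half the most. Time passes only in rows, so rows that repeat a pose let the fingers close. It gives the time, the measured TCP pose, the force and the opening at its end, in the units of the state.
- env.state(): the state, without advancing time (a new reading comes with each control period).
- env.read_camera(name): name is "side" or "top"; returns (picture, depth): 384x512x3 uint8, red, green, blue; 384x512 float32, mm along the optical axis (not along the pixel's ray), 0 where there is no reading.
- env.calibration(name): a dict with "fx", "fy", "cx", "cy" (pixels), "cam_to_world" (4x4, takes a point from camera to world coordinates). Camera axes: x right, y down, z forward; pixel columns grow to the right and rows downward; lengths in mm; the calibration is good to about 2 mm. A picture is of the moment at which its call begins. calibration takes no time and is no camera call.
- env.job_done(): hands the job in, once; it reports no verdict.
Trained networks look in the newest picture that a camera, given by its name, has taken for a name from the list of things; names that differ only in an ending like _2 or _b are one class to them, and where a whole thing is asked for, a point or a joint stands for the part that bears it (a point fixed in the world has none). Each returns a list of dicts, best first, with "confidence" (0 to 1); they miss things now and then, are a little off and sometimes report something else, mostly with a low value. They report only what shows in the picture. A call takes as long as a camera call.
- env.recognise(camera, label): "location" ([column, row] in pixels, amid what is visible of it).
- env.silhouettes(camera, label): "region" (384x512 bool, what is visible of it) and "location" ([column, row] in pixels, amid what is visible of it).
- env.spot_point(camera, label): "location" ([column, row] in pixels: a listed point, or the origin of a listed thing).
The state is a dict: "t": time; "joints": joint angles; "qvel": joint speeds; "tau": joint torques, N m; "eef_pos": TCP position; "tcp_rot": TCP orientation; "ft_force": force on the tool from outside, world axes, zero at the start; "moment": the same for the moment, N m; "opening": opening from 0.0 (shut) to 1.0 (fully open).
Only numpy, scipy, OpenCV 4.12 (cv2) and the standard library are available. Lean on these libraries where they do the work, as an engineer would, in place of code of your own. Each camera call takes 0.05 s, during which the arm holds its last target.

## Working session

There is one attempt and no reset: what is moved stays moved. The work goes in short steps, Python scripts to look and compute and a tool call to move; the robot and the scene stay as the last step left them, time stands still between calls to the robot, and variables do not carry over. Pictures are saved under pics/ and viewed, and the job is handed in when it is done.

Besides the shell and the picture viewer there is one more tool, called after "Call:" in YAML: its name, and indented under it one key for each argument. arm_command: Moves the arm, as the interface text tells. Its arguments: {"type":"object","properties":{"motion":{"type":"array","items":{"type":"number"}}},"required":["motion"]}

```bash
mkdir -p pics; ls
cat > h.py <<'E'
import numpy as np, cv2
from cell import env
def cam(n,f):
    p,d=env.read_camera(n); cv2.imwrite('pics/'+f+'.png',p[:,:,::-1]); np.save('pics/'+f+'.npy',d); return p,d
def w(n,u,v,z):
    c=env.calibration(n); T=np.array(c['cam_to_world'])
    q=np.array([(u-c['cx'])/c['fx']*z,(v-c['cy'])/c['fy']*z,z,1.]); return (T@q)[:3]
def wd(n,d,u,v):
    a=d[int(round(v))-1:int(round(v))+2,int(round(u))-1:int(round(u))+2]; a=a[a>0]; return w(n,u,v,np.median(a))
def proj(n,P):
    c=env.calibration(n); T=np.linalg.inv(np.array(c['cam_to_world'])); q=T@np.append(P,1.); return q[0]/q[2]*c['fx']+c['cx'],q[1]/q[2]*c['fy']+c['cy']
def cloud(n,d):
    c=env.calibration(n); v,u=np.mgrid[:384,:512]; T=np.array(c['cam_to_world'])
    q=np.stack([(u-c['cx'])/c['fx']*d,(v-c['cy'])/c['fy']*d,d,np.ones_like(d)],-1); return (q@T.T)[...,:3]
E
python3 - <<'E'
from h import *
for n in('top','side'):
    p,d=cam(n,n+'0'); print(np.round(env.calibration(n)['cam_to_world'],2))
    for l in ['pipe','machine','hood_mouth','rest_gap','lever_end','hold_down','spray_can','flux_tin','screwdriver']:
        r=env.spot_point(n,l)[:1]
        if r: u,v=r[0]['location']; print(n,l,np.round([u,v,r[0]['confidence']],2),np.round(wd(n,d,u,v)))
print(env.state())
E
```

```text
pics
[[ 3.00000e-02 -1.00000e+00  9.00000e-02  4.63270e+02]
 [-1.00000e+00 -3.00000e-02  1.00000e-02 -1.43690e+02]
 [-0.00000e+00 -9.00000e-02 -1.00000e+00  1.16517e+03]
 [ 0.00000e+00  0.00000e+00  0.00000e+00  1.00000e+00]]
top pipe [310.9  223.5    0.64] [ 498. -280.   22.]
top machine [179.4  182.     0.86] [589.  38.  34.]
top hood_mouth [186.8 155.    0.7] [646.  15.  88.]
top rest_gap [173.9  199.2    0.95] [549.  54.   8.]
top lever_end [169.8 144.    0.5] [649.  34. 202.]
top hold_down [180.2  151.     0.64] [643.  20. 154.]
top spray_can [343.3 156.8   0.9] [ 650. -343.   93.]
top flux_tin [272.6  175.4    0.77] [ 612. -185.   27.]
top screwdriver [317.2  293.5    0.74] [ 332. -299.   11.]
[[-1.0000e+00 -3.0000e-02  8.0000e-02  4.6132e+02]
 [-9.0000e-02  5.3000e-01 -8.5000e-01  6.2130e+02]
 [-2.0000e-02 -8.5000e-01 -5.3000e-01  5.8964e+02]
 [ 0.0000e+00  0.0000e+00  0.0000e+00  1.0000e+00]]
side pipe [214.3  219.7    0.73] [ 616. -150.   22.]
side machine [214.8  283.5    0.78] [565. 142. 110.]
side hood_mouth [180.7  258.2    0.61] [658.   8.  40.]
side rest_gap [237.   26
[... 261 characters left out ...]
crewdriver [332.3  196.4    0.49] [ 355. -124.  113.]
{'t': 1.0, 'joints': array([ 1.02638355e+00,  4.90894539e-01,  1.55890970e+00, -9.09945782e-06,
        1.09165826e+00, -1.05597908e-01]), 'qvel': array([-0.00113314, -0.00074616,  0.00061197,  0.00035107, -0.00043275,
        0.00135614]), 'tau': array([ 2.40072325e-05, -6.12473774e+01, -2.58430964e+01,  6.92412606e-02,
        4.45830810e-02,  4.32655588e-05]), 'eef_pos': array([265.53434176, 565.81443379, 214.6609937 ]), 'tcp_rot': array([ 3.14157090e+00, -1.28580260e-04,  1.13198565e+00]), 'ft_force': array([ 0.11364258, -0.16916025,  0.3081679 ]), 'moment': array([ 0.05400763, -0.01927382,  0.0640943 ]), 'opening': 1.001178732328494}
```

View pics/top0.png

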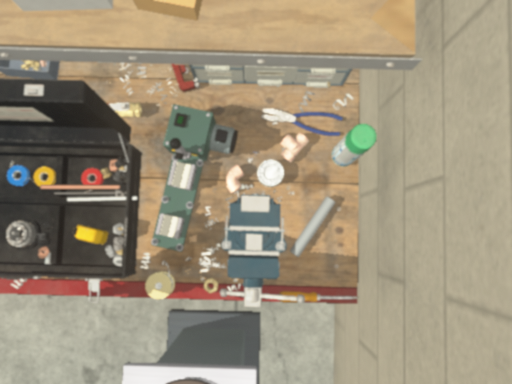

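View pics/side0.png

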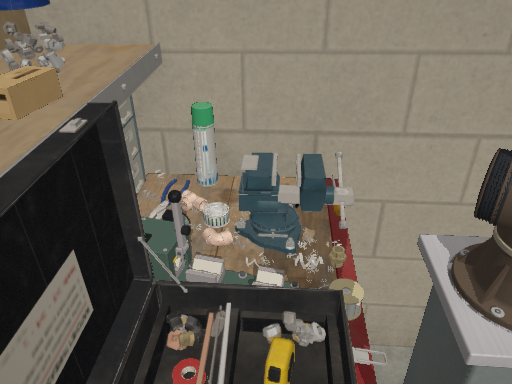

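Run:
```python
from h import *
print({k:env.calibration('top')[k] for k in('fx','fy','cx','cy')},env.calibration('side')['fx'])
p=cv2.imread('pics/top0.png'); d=np.load('pics/top0.npy')
c=p[95:315,130:390]; cv2.imwrite('pics/topz.png',cv2.resize(c,None,fx=3,fy=2.7,interpolation=cv2.INTER_CUBIC)[:600,:800])
s=cv2.imread('pics/side0.png'); cv2.imwrite('pics/sidez.png',cv2.resize(s[180:300,120:290],None,fx=4.5,fy=4.5,interpolation=cv2.INTER_CUBIC)[:600,:800])
C=cloud('top',d)
r=env.silhouettes('top','pipe'); 
for x in r: print('pipe',x['confidence'],x['location'],x['region'].sum())
m=r[0]['region']; P=C[m&(d>0)]; print(np.percentile(P[:,2],[5,25,50,75,95]))
Q=P[(P[:,2]>10)&(P[:,2]<40)]; print(cv2.minAreaRect(Q[:,:2].astype(np.float32)), Q[:,:2].mean(0),np.linalg.svd(Q[:,:2]-Q[:,:2].mean(0),full_matrices=False)[2][0])
r=env.silhouettes('top','machine'); m=r[0]['region']; print(r[0]['confidence'],m.sum())
P=C[m&(d>0)]; print(np.histogram(P[:,2],bins=range(-5,215,5)))
Q=P[(P[:,2]>3)&(P[:,2]<18)]; print(cv2.minAreaRect(Q[:,:2].astype(np.float32)))
Q=P[(P[:,2]<112)]; print(cv2.minAreaRect(Q[:,:2].astype(np.float32)))
```

```text
{'fx': 474.55826570474136, 'fy': 474.55826570474136, 'cx': 252.02334615318767, 'cy': 192.24775037733187} 414.27528686942816
pipe 0.61 [313.2, 223.7] 769
[11.4293856  19.82341727 22.82671415 25.03417822 27.71639289]
((491.6382751464844, -284.9454650878906), (26.143356323242188, 160.4099884033203), 57.18212127685547) [ 491.58888941 -284.23270637] [-0.8424395   0.53879095]
0.68 6056
(array([ 149,  142, 1091,  616,   71,   32,   67,  179,  217,  306,  352,
         43,   19,   34,   60,   78,  127,  175,  174,   73,  217, 1191,
        337,   61,   10,    7,   11,   36,   10,    7,    4,    5,    2,
          7,    2,    4,    3,    2,    0,    1,   11,   45,   47]), array([ -5,   0,   5,  10,  15,  20,  25,  30,  35,  40,  45,  50,  55,
        60,  65,  70,  75,  80,  85,  90,  95, 100, 105, 110, 115, 120,
       125, 130, 135, 140, 145, 150, 155, 160, 165, 170, 175, 180, 185,
       190, 195, 200, 205, 210]))
((604.25927734375, 35.08027648925781), (115.12818908691406, 360.6705322265625), 86.18928527832031)
((599.5713500976562, 16.085166931152344), (182.42608642578125, 358.7093200683594), 78.22472381591797)
```

View pics/topz.png

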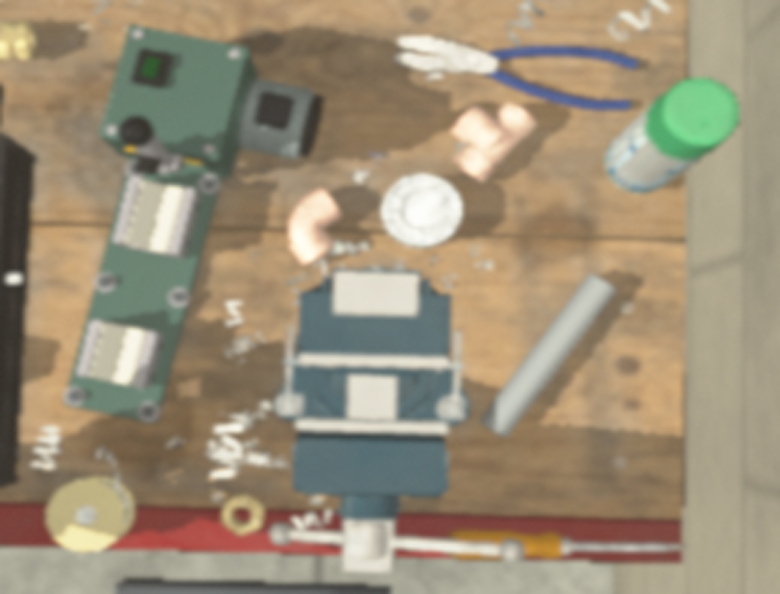

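View pics/sidez.png

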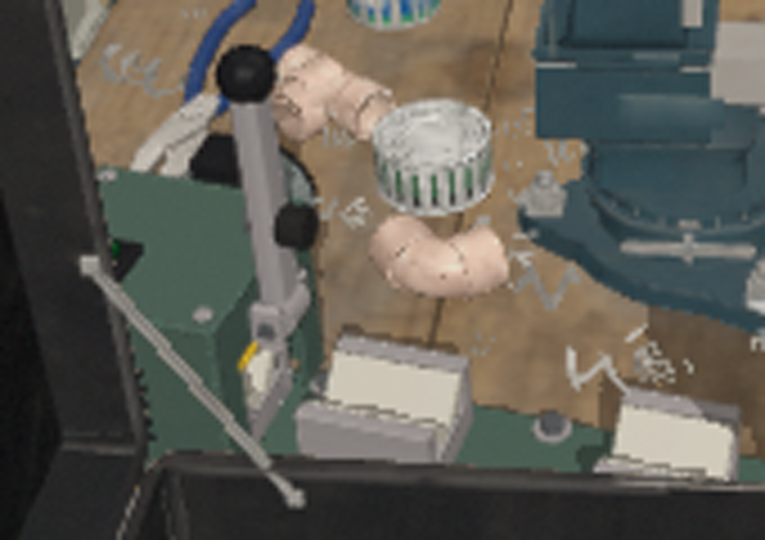

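```bash
cat > fit.py <<'E'
from h import *
from scipy.optimize import differential_evolution
d=np.load('pics/top0.npy'); C=cloud('top',d)
P=C[d>0]; P=P[(P[:,0]>380)&(P[:,0]<790)&(P[:,1]>-110)&(P[:,1]<125)&(P[:,2]<112)]
def model(x,y):
    h=np.zeros_like(x); a=abs(y)
    h[(abs(x)<165)&(a<39)]=10
    for lo,hi in((-135,-85),(-15,45)):
        k=(x>lo)&(x<hi)&(a<27); h[k]=np.clip(31+a[k],31,48)
    h[(x>65)&(x<165)&(a<47)]=104
    return h
def loc(p,P):
    c,s=np.cos(p[2]),np.sin(p[2]); D=P[:,:2]-p[:2]; return D@[c,s],D@[-s,c]
def cost(p):
    x,y=loc(p,P); k=(y>-50)|(x<65)
    k&=(abs(x)<200)&(abs(y)<75)&~((x>40)&(x<66)&(abs(y)<30))
    r=np.minimum(abs(P[k,2]+dz-model(x[k],y[k])),15)
    return r.mean()
dz=0
for dz in(0,3):
    r=differential_evolution(cost,[(540,640),(0,80),(-.5,.2)],seed=1,popsize=25,maxiter=150); print(dz,r.x,r.fun)
p=r.x; R=np.array([[np.cos(p[2]),-np.sin(p[2])],[np.sin(p[2]),np.cos(p[2])]])
def M(x,y,z): return np.append(p[:2]+R@[x,y],z)
if __name__=='__main__':
    for n in('top','side'):
        im=cv2.imread(f'pics/{n}0.png'); im=cv2.resize(im,None,fx=4,fy=4,interpolation=cv2.INTER_CUBIC)
        def box(x0,x1,y0,y1,z,col):
            q=[proj(n,M(*t)) for t in((x0,y0,z),(x1,y0,z),(x1,y1,z),(x0,y1,z))]
            cv2.polylines(im,[((np.array(q)+.5)*4-.5).astype(int)],True,col,1)
        box(-165,165,-39,39,10,(0,0,255)); box(65,165,-47,47,104,(255,0,0)); box(-135,-85,-27,27,48,(0,255,255)); box(-15,45,-27,27,48,(0,255,255))
        if n=='top':
            q=np.array([491.6,-285]);e=np.array([.8415,-.540]);f=np.array([.54,.8415]); o=[proj(n,np.append(q+e*a*80+f*b*13.5,13.5)) for a,b in((1,1),(1,-1),(-1,-1),(-1,1))]
            cv2.polylines(im,[((np.array(o)+.5)*4-.5).astype(int)],True,(0,0,255),1)
            cv2.imwrite('pics/ovt.png',im[400:1000,560:1360])
        else: cv2.imwrite('pics/ovs.png',im[700:1250,450:1250])
E
python3 fit.py
```

```text
0 [ 5.91361354e+02  3.56355570e+01 -1.99079929e-01] 2.6511202288103055
3 [ 5.91000447e+02  3.50736798e+01 -1.95414852e-01] 3.1424620635381006
```

View pics/ovt.png

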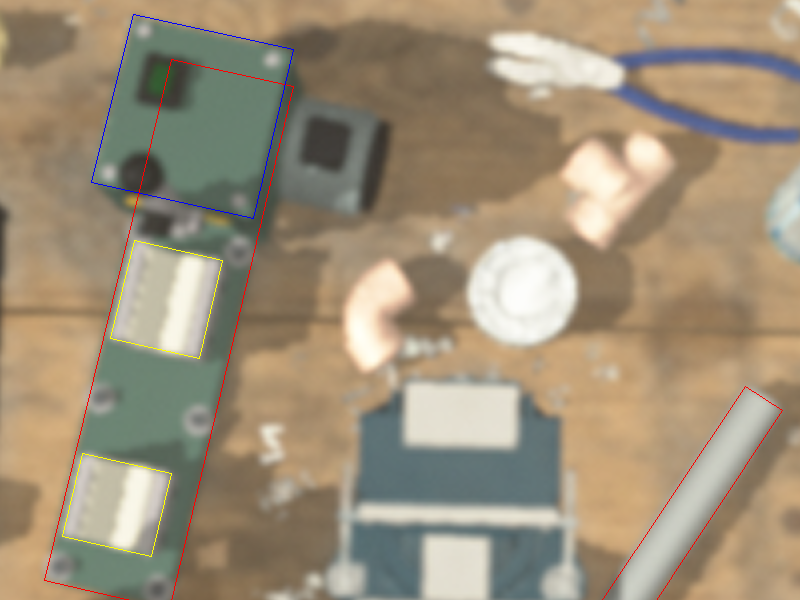

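View pics/ovs.png

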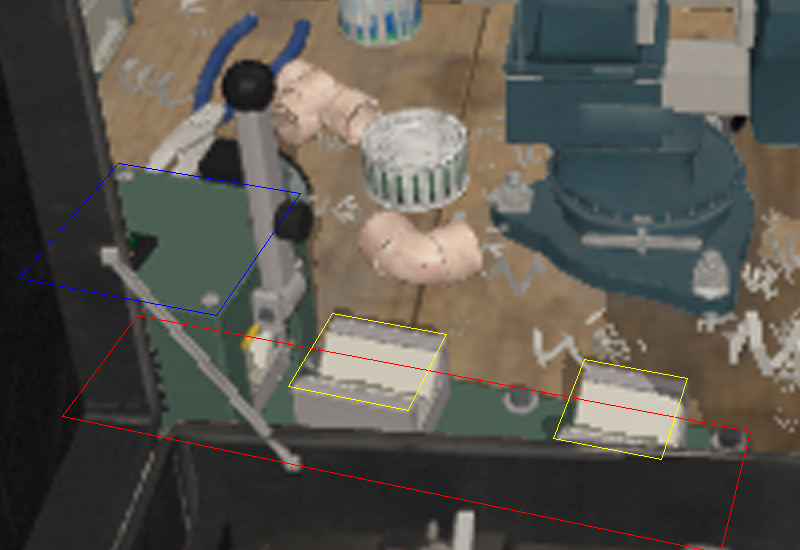

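Run:
```python
from h import *
C={}
for n in('top','side'):
    d=np.load(f'pics/{n}0.npy'); c=cloud(n,d); C[n]=c[d>0]
P=C['top']
V=P[(P[:,2]>65)&(P[:,1]<-70)&(P[:,1]>-260)&(P[:,0]>300)&(P[:,0]<640)]
print('vice',V.min(0),V.max(0))
for x in range(300,640,20):
    k=V[(V[:,0]>=x)&(V[:,0]<x+20)]
    if len(k): print(x,np.round([k[:,1].min(),np.percentile(k[:,1],2),k[:,1].max(),k[:,2].max()]))
B=np.concatenate([C['top'],C['side']])
L=B[(B[:,2]>110)&(B[:,1]>60)&(B[:,0]>350)&(B[:,0]<780)]
print('case')
for x in range(350,780,30):
    k=L[(L[:,0]>=x)&(L[:,0]<x+30)]
    if len(k): print(x,np.round([k[:,1].min(),np.percentile(k[:,1],2),k[:,2].max()]))
b=[(i['location'],i['confidence']) for i in env.recognise('side','lever_end')]; print(b)
L=C['top'];k=L[(L[:,2]>170)&(L[:,1]<70)&(L[:,1]>0)&(L[:,0]>600)&(L[:,0]<720)&(L[:,2]<240)];print('ball',k.mean(0),k.min(0),k.max(0),len(k))
L=C['side'];k=L[(L[:,2]>170)&(L[:,1]<70)&(L[:,1]>0)&(L[:,0]>600)&(L[:,0]<720)&(L[:,2]<240)];print('ball',k.mean(0),k.min(0),k.max(0),len(k))
```

```text
vice [ 311.47289598 -255.07257721   67.49289825] [555.68846734 -70.70604334 185.73125264]
300 [-164. -161. -126.  120.]
320 [-255. -250.  -71.  160.]
340 [-253. -248.  -73.  158.]
360 [-196. -191.  -94.  177.]
380 [-198. -196.  -91.  179.]
400 [-198. -195.  -91.  182.]
420 [-199. -195.  -93.  181.]
440 [-174. -172. -115.  121.]
460 [-198. -191.  -91.  179.]
480 [-198. -196.  -91.  180.]
500 [-197. -195.  -92.  184.]
520 [-197. -195.  -91.  186.]
540 [-186. -181. -105.  185.]
case
350 [141. 153. 114.]
380 [138. 138. 113.]
410 [139. 139. 112.]
440 [138. 138. 112.]
470 [138. 138. 113.]
500 [138. 138. 113.]
530 [139. 139. 112.]
560 [137. 137. 113.]
590 [137. 137. 115.]
620 [137. 139. 161.]
650 [137. 138. 417.]
680 [137. 139. 422.]
710 [141. 142. 410.]
770 [ 60.  65. 363.]
[([181.6, 224.8], 0.93)]
ball [649.05523367  21.83082069 202.27299799] [638.70036223  11.74043733 170.09647126] [661.67121203  34.48700907 210.39969459] 118
ball [647.56563328  30.36827452 193.53858282] [637.60156018  18.14378635 170.10147823] [659.47235687  36.96857571 210.37372035] 234
```

```bash
cat >> h.py <<'E'
from scipy.spatial.transform import Rotation as Ro
def Rdown(jaw_deg): return Ro.from_euler('xyz',[180,0,jaw_deg],degrees=True)
def plan(wps,step=45,base=None):
    """wps: list of (xyz, jawdeg or Rotation, grip); prints rows"""
    s=env.state(); p0=np.array(s['eef_pos']); R0=Ro.from_euler('xyz',s['tcp_rot'])
    if base is not None: p0,R0=base
    lp,lr=p0,R0; out=[]
    for xyz,r,g in wps:
        xyz=np.array(xyz,float); r=r if isinstance(r,Ro) else Rdown(r)
        dr=(lr.inv()*r).as_rotvec(); n=max(1,int(np.ceil(np.linalg.norm(xyz-lp)/step)),int(np.ceil(np.degrees(np.linalg.norm(dr))/8)))
        for i in range(1,n+1):
            p=lp+(xyz-lp)*i/n; q=lr*Ro.from_rotvec(dr*i/n)
            out.append([g]+list(np.round(R0.inv().apply(p-p0),1))+list(np.round(np.degrees((R0.inv()*q).as_rotvec()),2)))
        lp,lr=xyz,r
    print(len(out)); print(',  '.join(','.join('%g'%(v+0.) for v in o) for o in out))
E
python3 - <<'E'
from h import *
plan([((450,300,290),65,0),((480,0,290),60,0),((508,-296,290),57.3,0)],47)
E
```

```text
22
0,-20.3,35,-9.4,0,0,-0.02,  0,-40.6,70,-18.8,0,0,-0.04,  0,-60.8,105,-28.3,0,0,-0.05,  0,-81.1,140,-37.7,0,0,-0.07,  0,-101.4,175,-47.1,0,0,-0.09,  0,-121.7,209.9,-56.5,0,0,-0.11,  0,-142,244.9,-65.9,0,0,-0.12,  0,-162.2,279.9,-75.4,0,0,-0.14,  0,-199.2,302,-75.4,0,0,0.57,  0,-236.2,324.1,-75.4,0,0,1.29,  0,-273.2,346.2,-75.4,0,0,2,  0,-310.1,368.3,-75.4,0,0,2.72,  0,-347.1,390.4,-75.4,0,0,3.43,  0,-384.1,412.5,-75.4,0,0,4.15,  0,-421.1,434.5,-75.4,0,0,4.86,  0,-457.7,456.1,-75.4,0,0,5.25,  0,-494.2,477.7,-75.4,0,0,5.63,  0,-530.8,499.3,-75.4,0,0,6.02,  0,-567.4,520.9,-75.4,0,0,6.4,  0,-604,542.5,-75.4,0,0,6.79,  0,-640.6,564.1,-75.4,0,0,7.17,  0,-677.1,585.6,-75.4,0,0,7.56
```

Call:
arm_command:
  motion: [0,-20,35,-9,0,0,0,0,-41,70,-19,0,0,0,0,-61,105,-28,0,0,0,0,-81,140,-38,0,0,0,0,-101,175,-47,0,0,0,0,-122,210,-57,0,0,0,0,-142,245,-66,0,0,0,0,-162,280,-75,0,0,0,0,-199,302,-75,0,0,1,0,-236,324,-75,0,0,1,0,-273,346,-75,0,0,2,0,-310,368,-75,0,0,3,0,-347,390,-75,0,0,3,0,-384,412,-75,0,0,4,0,-421,434,-75,0,0,5,0,-458,456,-75,0,0,5,0,-494,478,-75,0,0,6,0,-531,499,-75,0,0,6,0,-567,521,-75,0,0,6.5,0,-604,542,-75,0,0,7]

```text
t: 3.15
eef_pos: [499.5, -213.1, 289.8]
tcp_rot: [3.141, -0.0, 1.009]
ft_force: [0.1, -0.1, 0.5]
opening: 0.5
```

Run:
```python
from h import *
cam('top','top1');cam('side','side1')
a=cv2.imread('pics/top1.png');b=cv2.imread('pics/side1.png')
cv2.imwrite('pics/b1.png',cv2.resize(np.hstack([a[80:340,150:450],b[0:260,100:400]]),(800,347)))
plan([((510,-298,290),57.3,0),((511,-298,120),57.3,0)],45)
```

```text
6
0,-32.1,26.5,-0.4,0.01,0.02,0.17,  0,-64.2,53,-0.8,0.02,0.03,0.33,  0,-64.1,53.2,41.7,0.02,0.03,0.33,  0,-63.9,53.4,84.2,0.02,0.03,0.33,  0,-63.8,53.6,126.7,0.02,0.03,0.33,  0,-63.6,53.8,169.2,0.02,0.03,0.33
```

View pics/b1.png

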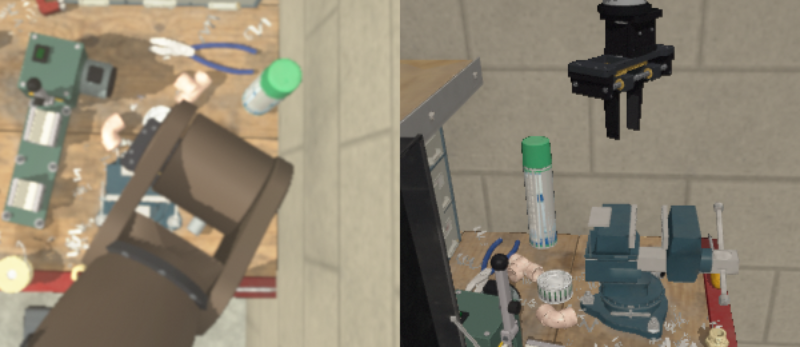

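Run:
```python
from h import *
R=Rdown(57.3)*Ro.from_rotvec([0,np.radians(8),0])
plan([((510.5,-296.2,290),R,0),((510.5,-296.2,30),R,0)],45)
print(R.apply([1,0,0]),R.apply([0,0,1]))
```

```text
8
0,-31.2,26.2,-0.4,0,4.02,0.17,  0,-62.5,52.4,-0.8,-0.01,8.03,0.33,  0,-62.4,52.4,42.5,-0.01,8.03,0.33,  0,-62.4,52.4,85.9,-0.01,8.03,0.33,  0,-62.4,52.4,129.2,-0.01,8.03,0.33,  0,-62.4,52.4,172.5,-0.01,8.03,0.33,  0,-62.3,52.4,215.9,-0.01,8.03,0.33,  0,-62.3,52.4,259.2,-0.01,8.03,0.33
[0.53498274 0.83332126 0.1391731 ] [ 0.07518692  0.11711567 -0.99026807]
```

Call:
arm_command:
  motion: [0,-31,26,0,0,4,0.2,0,-62.5,52.4,-0.5,0,8,0.4,0,-62.5,52.4,-0.5,0,8,0.4,0,-62.5,52.4,42,0,8,0.4,0,-62.4,52.4,86,0,8,0.4,0,-62.4,52.4,129,0,8,0.4,0,-62.4,52.4,172,0,8,0.4,0,-62.4,52.4,205,0,8,0.4,0,-62.4,52.4,230,0,8,0.4,0,-62.4,52.4,230,0,8,0.4]

```text
t: 4.25
eef_pos: [509.7, -290.2, 56.9]
tcp_rot: [-3.136, -0.14, 1.003]
ft_force: [0.5, -0.6, 0.3]
opening: 0.502
```

Run:
```python
from h import *
cam('top','top2');cam('side','side2')
a=cv2.imread('pics/top2.png');b=cv2.imread('pics/side2.png')
cv2.imwrite('pics/b2.png',cv2.resize(np.hstack([a[100:300,220:400],b[100:300,150:330]]),(800,444)))
```

```text
(no output)
```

View pics/b2.png

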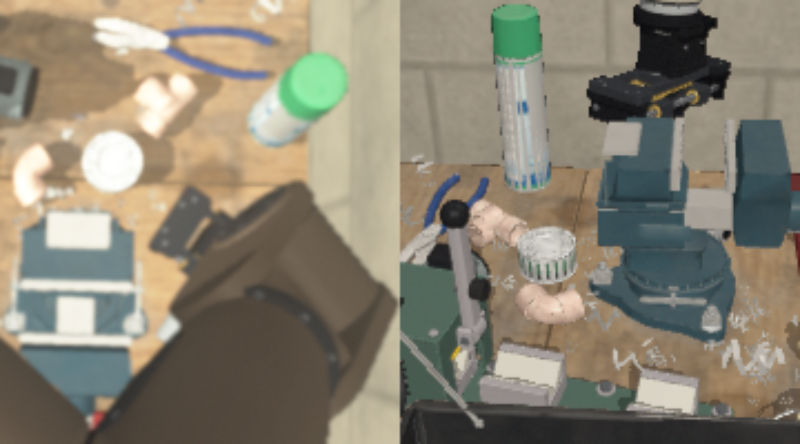

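Run:
```python
from h import *
s=env.state(); print(s['t'],s['eef_pos'],s['tcp_rot'],s['qvel'],s['ft_force'])
```

```text
4.35 [ 511.04662137 -291.52949952   60.1950958 ] [-3.14090975 -0.13972667  1.00326335] [-0.00317362 -0.02768307 -0.01333378  0.00123006  0.00073828 -0.00211154] [-0.41326581  0.07842447  0.24082306]
```

Run:
```python
from h import *
R=Rdown(57.3)*Ro.from_rotvec([0,np.radians(8),0])
plan([((510.6,-296.1,60),R,0),((510.6,-296.1,20),R,0)],20)
```

```text
3
0,-4.1,2.1,-0.4,-0.06,-0.01,0.18,  0,-6.9,2.1,19.4,-0.06,-0.01,0.18,  0,-9.7,2.1,39.2,-0.06,-0.01,0.18
```

Call:
arm_command:
  motion: [0,-4.1,2.1,0,0,0,0.2,0,-6.9,2.1,19,0,0,0.2,0,-9.7,2.1,39,0,0,0.2,0,-9.7,2.1,39,0,0,0.2,0,-9.7,2.1,39,0,0,0.2]

```text
t: 4.85
eef_pos: [510.6, -297.0, 20.9]
tcp_rot: [3.141, -0.14, 0.999]
ft_force: [0.1, -0.4, -0.2]
opening: 0.5
```

Run:
```python
from h import *
s=env.state(); print(s['t'],s['eef_pos'],s['tcp_rot'],s['qvel'],s['ft_force'])
R=Rdown(57.3)*Ro.from_rotvec([0,np.radians(8),0])
plan([((510.6,-296.1,7),R,0)],20)
```

```text
4.85 [ 510.62877436 -297.01956558   20.87052189] [ 3.1413669  -0.13956764  0.99932174] [ 0.00074133 -0.01279473 -0.00530404  0.000121   -0.00247838 -0.00028408] [ 0.10410061 -0.38073085 -0.18707633]
1
0,-1.2,-0.5,13.8,0.02,0,-0.04
```

Call:
arm_command:
  motion: [0,-1,0,7,0,0,0,0,-1,0,13.5,0,0,0,0,-1,0,13.5,0,0,0,-1,-1,0,13.5,0,0,0,-1,-1,0,13.5,0,0,0,-1,-1,0,13.5,0,0,0,-1,-1,0,13.5,0,0,0,-1,-1,0,13.5,0,0,0]

```text
t: 5.65
eef_pos: [510.8, -295.9, 6.3]
tcp_rot: [-3.141, -0.14, 0.999]
ft_force: [-0.9, -1.0, 0.3]
opening: 0.279
```

Run:
```python
from h import *
R=Rdown(57.3)*Ro.from_rotvec([0,np.radians(8),0])
plan([((511,-296,250),R,-1),((510,-180,280),R,-1)],48)
```

```text
9
-1,5.7,0,-40.2,-0.01,0,-0.01,  -1,11.3,0,-80.5,-0.01,0,-0.01,  -1,17,0,-120.7,-0.02,0,-0.02,  -1,22.6,0,-160.9,-0.02,0,-0.03,  -1,28.3,0.1,-201.1,-0.03,0,-0.03,  -1,34,0.1,-241.4,-0.03,0,-0.04,  -1,67.4,-21.1,-246.7,-0.03,0,-0.04,  -1,100.8,-42.3,-252.1,-0.03,0,-0.04,  -1,134.2,-63.5,-257.5,-0.03,0,-0.04
```

Call:
arm_command:
  motion: [-1,1.4,0,-10,0,0,0,-1,5,0,-35,0,0,0,-1,11,0,-80,0,0,0,-1,17,0,-121,0,0,0,-1,22.5,0,-161,0,0,0,-1,28,0,-201,0,0,0,-1,34,0,-241,0,0,0,-1,67,-21,-247,0,0,0,-1,101,-42,-252,0,0,0,-1,134,-63,-257,0,0,0,-1,134,-63,-257,0,0,0,-1,134,-63,-257,0,0,0]

```text
t: 6.85
eef_pos: [510.1, -179.7, 280.0]
tcp_rot: [-3.141, -0.139, 1.001]
ft_force: [-0.4, -0.1, -3.4]
opening: 0.278
```

Run:
```python
from h import *
s=env.state(); print(s['t'],s['eef_pos'],s['tcp_rot'],s['ft_force'],s['moment'],s['opening'])
p,d=cam('side','side3')
cv2.imwrite('pics/b3.png',cv2.resize(cv2.imread('pics/side3.png')[0:300,100:420],(800,750))[:600])
np.save('pics/s3.npy',d)
for r in env.silhouettes('side','pipe')[:3]:
    m=r['region']; c=cloud('side',d)[m&(d>0)]; print(r['confidence'],r['location'],m.sum(),c.mean(0),c.min(0),c.max(0))
    np.save('pics/pc.npy',c); break
```

```text
6.85 [ 510.11447819 -179.69374031  280.01807114] [-3.14135036 -0.13934564  1.00085907] [-0.37178028 -0.1296868  -3.39895482] [-0.24077222  0.0377566  -0.02415697] 0.2782142811948128
0.79 [274.3, 111.9] 829 [ 482.5557743  -155.38894586  289.48891309] [ 417.94423663 -481.5151535   160.93133035] [ 580.15140014 -113.5357953   301.06146529]
```

View pics/b3.png

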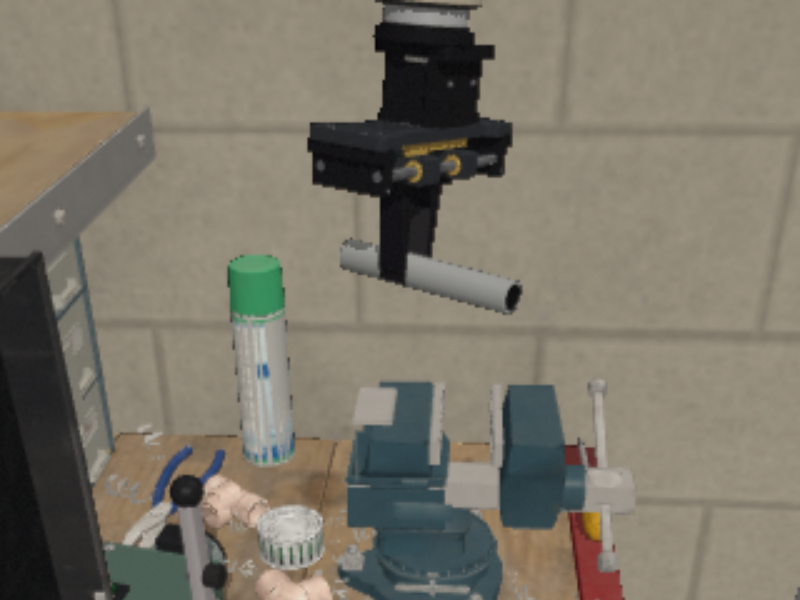

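Run:
```python
from h import *
c=np.load('pics/pc.npy')
c=c[(abs(c[:,2]-289)<25)&(c[:,1]>-260)]
m=c[:,0]
e=np.array([.8415,-.54]); t=(c[:,:2]-[510.1,-179.7])@e
f=np.array([.54,.8415]); l=(c[:,:2]-[510.1,-179.7])@f
print(np.percentile(t,[0,1,50,99,100]))
for a in range(-110,70,20):
    k=(t>=a)&(t<a+20)
    if k.sum()>5: print(a,k.sum(),np.round([l[k].mean(),np.percentile(c[k,2],5),np.median(c[k,2]),np.percentile(c[k,2],95)],1))
```

```text
[-104.6288978  -103.94093558  -47.13747222   52.98392141   55.67845777]
-110 145 [  5.3 277.2 288.9 298.6]
-90 128 [  8.5 277.1 291.7 299.4]
-70 121 [  8.1 278.9 293.  299.5]
-50 117 [  8.3 279.7 292.2 299.7]
-30 106 [  8.1 278.8 292.6 300.1]
10 70 [  9.1 279.5 291.  299.9]
30 102 [  8.1 278.5 293.  300.5]
50 26 [  8.8 281.1 292.2 300.5]
```

```bash
cat >> h.py <<'E'
MO=np.array([591.2,35.4]); MY=-0.197
def Mw(x,y,z): c,s=np.cos(MY),np.sin(MY); return np.array([MO[0]+c*x-s*y,MO[1]+s*x+c*y,z])
def toM(P): c,s=np.cos(MY),np.sin(MY); D=np.array(P)[:2]-MO; return np.array([D@[c,s],D@[-s,c],P[2]])
def RT(tilt,jaw=90+np.degrees(MY)): return Rdown(jaw)*Ro.from_rotvec([0,np.radians(tilt),0])
E
python3 - <<'E'
from h import *
plan([((535,-70,280),RT(8,68),-1),(Mw(-31,1,270),RT(8),-1),(Mw(-31,1,100),RT(8),-1)],45)
E
```

```text
10
-1,35.2,-13,4.7,0.48,0,-3.55,  -1,70.5,-26.1,9.4,0.95,0,-7.11,  -1,105.7,-39.1,14.1,1.43,0.01,-10.66,  -1,141.1,-52.1,22.5,1.92,0,-14.2,  -1,176.5,-65.1,30.8,2.42,0,-17.73,  -1,211.9,-78.1,39.2,2.92,0,-21.27,  -1,206,-78,81.3,2.92,0,-21.27,  -1,200.1,-78,123.4,2.92,0,-21.27,  -1,194.2,-77.9,165.5,2.92,0,-21.27,  -1,188.3,-77.9,207.5,2.92,0,-21.27
```

Call:
arm_command:
  motion: [-1,35,-13,5,0.5,0,-3.5,-1,70.5,-26,9.4,0.95,0,-7.1,-1,106,-39,14,1.43,0,-10.7,-1,141,-52,22.5,1.92,0,-14.2,-1,176.5,-65,31,2.42,0,-17.7,-1,212,-78,39,2.92,0,-21.3,-1,212,-78,39,2.92,0,-21.3,-1,212,-78,39,2.92,0,-21.3,-1,206,-78,81,2.92,0,-21.3,-1,200,-78,123.4,2.92,0,-21.3,-1,194,-78,165.5,2.92,0,-21.3,-1,190,-78,195,2.92,0,-21.3,-1,190,-78,195,2.92,0,-21.3,-1,190,-78,195,2.92,0,-21.3]

```text
t: 8.35
eef_pos: [561.5, 41.8, 113.3]
tcp_rot: [3.141, -0.14, 1.373]
ft_force: [0.4, 0.0, -2.0]
opening: 0.276
```

Run:
```python
from h import *
s=env.state(); print(s['t'],toM(s['eef_pos']),s['tcp_rot'],s['ft_force'],s['opening'])
p,d=cam('side','side4')
cv2.imwrite('pics/b4.png',cv2.resize(cv2.imread('pics/side4.png')[100:340,110:430],(800,600)))
plan([(Mw(-31,1,65),RT(8),-1),(Mw(-31,1,49),RT(8),-1)],15)
```

```text
8.35 [-30.37840842   0.46972155 113.33732849] [ 3.14144322 -0.13978647  1.37281351] [ 0.37336773  0.0110529  -1.95141745] 0.27622513585853575
6
-1,-1.6,-0.3,12.2,0.03,-0.01,-0.01,  -1,-3.3,-0.6,24.4,0.06,-0.01,-0.01,  -1,-4.9,-0.8,36.6,0.09,-0.02,-0.02,  -1,-6.6,-1.1,48.7,0.12,-0.02,-0.02,  -1,-7.7,-1.1,56.7,0.12,-0.02,-0.02,  -1,-8.8,-1.2,64.6,0.12,-0.02,-0.02
```

View pics/b4.png

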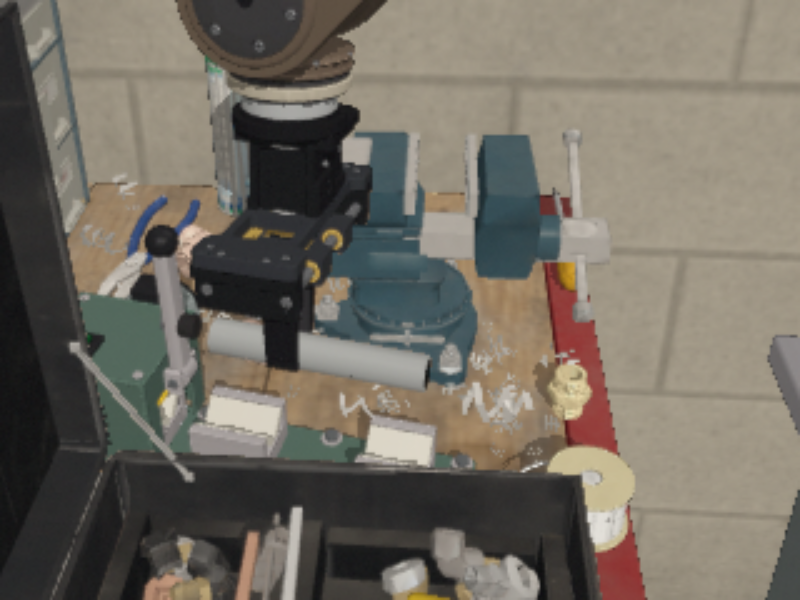

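Call:
arm_command:
  motion: [-1,-1.6,-0.3,12,0,0,0,-1,-3.3,-0.6,24.4,0,0,0,-1,-5,-0.9,36.6,0,0,0,-1,-6.6,-1,48.7,0,0,0,-1,-7.7,-1,56.7,0,0,0,-1,-8.5,-1,63,0,0,0,-1,-8.5,-1,63,0,0,0,-1,-8.5,-1,63,0,0,0]

```text
t: 9.2
eef_pos: [560.3, 43.6, 49.3]
tcp_rot: [3.141, -0.14, 1.375]
ft_force: [-0.6, -0.6, -2.8]
opening: 0.282
```

Run:
```python
from h import *
s=env.state(); print(s['t'],toM(s['eef_pos']),s['tcp_rot'],s['ft_force'],s['moment'],s['opening'])
p,d=cam('side','side5')
cv2.imwrite('pics/b5.png',cv2.resize(cv2.imread('pics/side5.png')[180:310,140:310],(800,600),interpolation=cv2.INTER_CUBIC))
```

```text
9.2 [-31.89964632   1.94410366  49.25360732] [ 3.14115958 -0.13985218  1.37473244] [-0.63517069 -0.60033649 -2.76054333] [-0.10295671 -0.0359383  -0.01789188] 0.28179420877474026
```

View pics/b5.png

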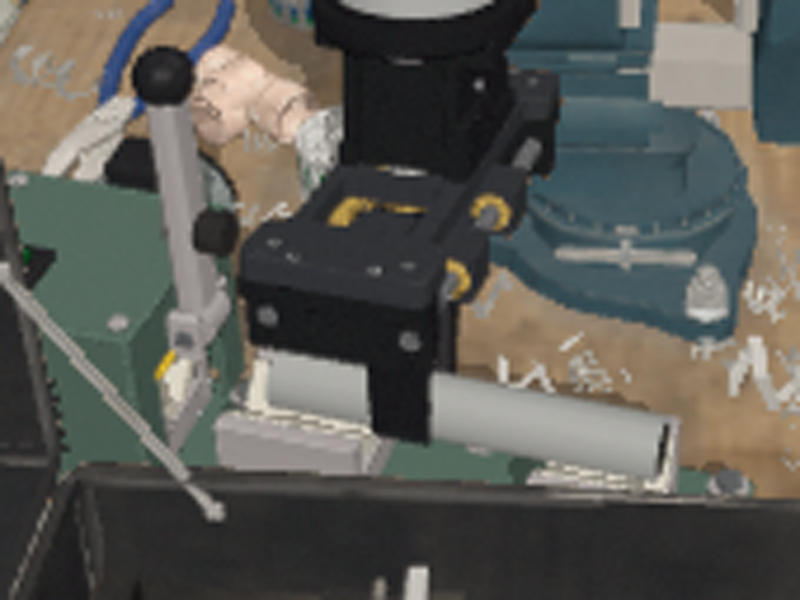

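Call:
arm_command:
  motion: [-1,-1.1,0,2,0,0,0,-1,-1.4,0,4,0,0,0,-1,-1.6,0,5,0,0,0,-1,-1.8,0,6,0,0,0,-1,-1.8,0,6,0,0,0]

```text
t: 9.75
eef_pos: [560.0, 42.6, 43.0]
tcp_rot: [3.141, -0.14, 1.375]
ft_force: [-0.6, -0.3, -2.5]
opening: 0.282
```

Run:
```python
from h import *
s=env.state(); print(s['t'],toM(s['eef_pos']),s['tcp_rot'],s['ft_force'],s['moment'],s['opening'])
```

```text
9.75 [-32.0386819    0.92962309  42.95983508] [ 3.14125932 -0.13976529  1.37474017] [-0.56396494 -0.34820863 -2.50259419] [-0.1875689   0.02666537  0.08139525] 0.2817885514942676
```

Not yet in contact; ease down a bit more.

Call:
arm_command:
  motion: [-1,-0.1,0,0.7,0,0,0,-1,-0.2,0,1.4,0,0,0,-1,-0.2,0,1.4,0,0,0]

```text
t: 10.05
eef_pos: [560.0, 42.6, 42.6]
tcp_rot: [3.141, -0.14, 1.375]
ft_force: [-4.7, -1.3, 10.5]
opening: 0.279
```

Run:
```python
from h import *
s=env.state(); print(s['t'],toM(s['eef_pos']),s['tcp_rot'],s['ft_force'],s['moment'],s['opening'])
```

```text
10.05 [-31.97071051   0.9773169   42.59850422] [ 3.14058806 -0.14013535  1.37491865] [-4.72916027 -1.28594199 10.5067539 ] [0.0083987  0.66178994 0.13227831] 0.27892335665464496
```

Run:
```python
from h import *
plan([(Mw(-32,1,42.6),RT(8),0.1),(Mw(-32,1,110),RT(8),0.1),(Mw(-100,1,110),RT(8),-1),(Mw(-172,1,110),RT(8),-1),(Mw(-172,1,75),RT(8),-1)],35)
```

```text
9
0.1,0,0,0,0.05,-0.03,0.06,  0.1,4.7,0,-33.4,0.05,-0.03,0.06,  0.1,9.4,0,-66.7,0.05,-0.03,0.06,  -1,9.5,-34,-66.8,0.05,-0.03,0.06,  -1,9.5,-68,-66.8,0.05,-0.03,0.06,  -1,9.5,-92,-66.8,0.05,-0.03,0.06,  -1,9.6,-116,-66.8,0.05,-0.03,0.06,  -1,9.6,-140,-66.9,0.05,-0.03,0.06,  -1,4.7,-140,-32.2,0.05,-0.03,0.06
```

Call:
arm_command:
  motion: [0.1,0,0,0,0,0,0,0.1,0,0,0,0,0,0,0.1,0,0,0,0,0,0,0.1,0,0,0,0,0,0,0.1,1.4,0,-10,0,0,0,0.1,5,0,-34,0,0,0,0.1,9.5,0,-67,0,0,0,-1,9.5,-34,-67,0,0,0,-1,9.5,-68,-67,0,0,0,-1,9.5,-104,-67,0,0,0,-1,9.5,-140,-67,0,0,0,-1,9.5,-140,-67,0,0,0,-1,9.5,-140,-67,0,0,0]

```text
t: 11.35
eef_pos: [423.1, 70.0, 110.0]
tcp_rot: [3.14, -0.14, 1.375]
ft_force: [0.2, 0.4, -0.5]
opening: 0.104
```

Run:
```python
from h import *
s=env.state(); print(s['t'],toM(s['eef_pos']),s['tcp_rot'],s['ft_force'],s['opening'])
p,d=cam('side','side6')
cv2.imwrite('pics/b6.png',cv2.resize(cv2.imread('pics/side6.png')[130:310,120:360],(800,600),interpolation=cv2.INTER_CUBIC))
r=env.silhouettes('side','pipe')[0]; c=cloud('side',d)[r['region']&(d>0)]; q=np.array([toM(a) for a in c]); q=q[(q[:,2]>30)&(q[:,2]<75)]
print(r['confidence'],q.min(0),q.max(0),np.percentile(q[:,0],[1,99]),np.percentile(q[:,2],98))
plan([(Mw(-172,1,47),RT(8),-1),(Mw(-155,1,47),RT(8),-1)],30)
```

```text
11.35 [-171.6471757     1.02110148  110.03824937] [ 3.13965155 -0.13997706  1.37515542] [ 0.21889642  0.39944787 -0.46766381] 0.10367255439682717
0.7 [-135.28775555  -23.75872498   36.00833365] [25.61339555 19.21503372 64.57389877] [-134.86250922   22.47090114] 63.77471844484661
4
-1,-2.9,-0.4,20.7,0.03,-0.01,0.02,  -1,-5.8,-0.9,41.4,0.07,-0.01,0.04,  -1,-8.7,-1.3,62,0.1,-0.02,0.05,  -1,-8.7,15.7,62.1,0.1,-0.02,0.05
```

View pics/b6.png

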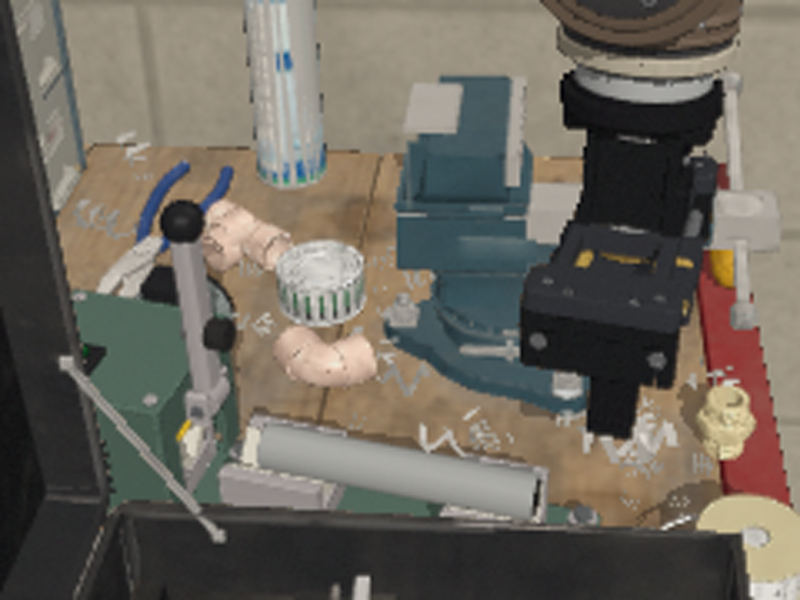

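Call:
arm_command:
  motion: [-1,-2.9,0,20,0,0,0,-1,-5.8,0,41,0,0,0,-1,-8.7,0,62,0,0,0,-1,-8.7,8,62,0,0,0,-1,-8.7,16,62,0,0,0,-1,-8.7,18,62,0,0,0,-1,-8.7,20,62,0,0,0,-1,-8.7,20,62,0,0,0]

```text
t: 12.25
eef_pos: [442.8, 66.0, 47.2]
tcp_rot: [3.14, -0.14, 1.375]
ft_force: [-0.1, 0.7, 0.5]
opening: 0.003
```

```bash
cat > st.py <<'E'
from h import *
s=env.state(); c,sn=np.cos(MY),np.sin(MY); f=s['ft_force']
print(s['t'],np.round(toM(s['eef_pos']),2),np.round(s['tcp_rot'],3),'Fm',np.round([f[0]*c+f[1]*sn,-f[0]*sn+f[1]*c,f[2]],2),s['opening'])
E
python3 st.py
python3 - <<'E'
from h import *
p,d=cam('side','side7')
cv2.imwrite('pics/b7.png',cv2.resize(cv2.imread('pics/side7.png')[200:310,160:340],(800,489),interpolation=cv2.INTER_CUBIC))
plan([(Mw(-110,1,47),RT(8),-1),],200)
E
```

```text
12.25 [-151.53    0.99   47.24] [ 3.14  -0.14   1.375] Fm [-0.2   0.64  0.5 ] 0.002994877718678518
1
-1,0,41.8,0.2,0.06,-0.02,0.06
```

View pics/b7.png

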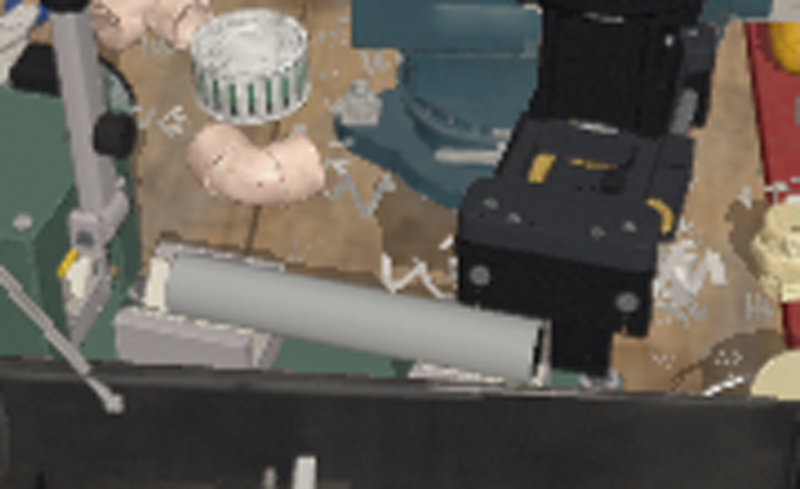

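Call:
arm_command:
  motion: [-1,0,2,0,0,0,0,-1,0,4,0,0,0,0,-1,0,6,0,0,0,0,-1,0,8,0,0,0,0,-1,0,10,0,0,0,0,-1,0,13,0,0,0,0,-1,0,16,0,0,0,0,-1,0,19,0,0,0,0,-1,0,22,0,0,0,0,-1,0,25,0,0,0,0,-1,0,28,0,0,0,0]

```text
t: 13.4
eef_pos: [470.0, 60.6, 46.6]
tcp_rot: [3.141, -0.14, 1.375]
ft_force: [-1.2, 1.2, -0.5]
opening: 0.004
```

```bash
python3 st.py
python3 - <<'E'
from h import *
p,d=cam('side','side8')
cv2.imwrite('pics/b8.png',cv2.resize(cv2.imread('pics/side8.png')[200:310,160:340],(800,489),interpolation=cv2.INTER_CUBIC))
E
```

```text
13.4 [-123.75    0.95   46.6 ] [ 3.141 -0.14   1.375] Fm [-1.45  0.95 -0.49] 0.003998076344462657
```

View pics/b8.png

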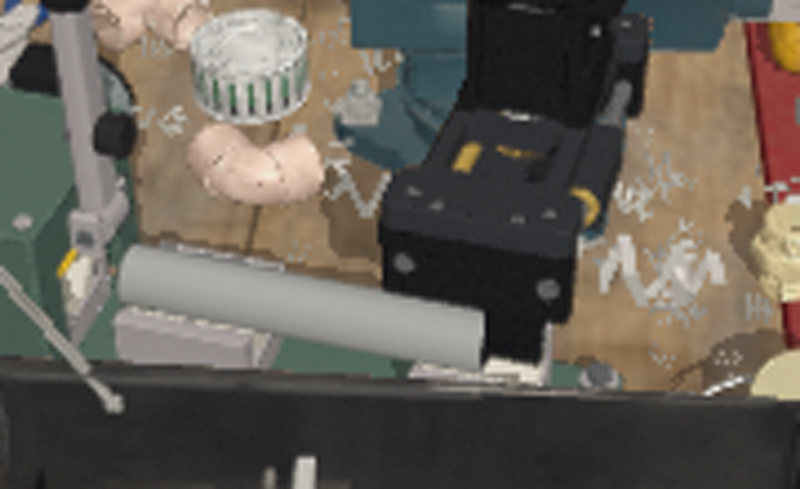

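Call:
arm_command:
  motion: [-1,0,4,0,0,0,0,-1,0,8,0,0,0,0,-1,0,12,0,0,0,0,-1,0,16,0,0,0,0,-1,0,20,0,0,0,0,-1,0,24,0,0,0,0,-1,0,28,0,0,0,0,-1,0,31,0,0,0,0,-1,0,33,0,0,0,0,-1,0,35,0,0,0,0]

```text
t: 14.45
eef_pos: [504.2, 53.8, 46.6]
tcp_rot: [3.141, -0.14, 1.375]
ft_force: [-2.5, 0.5, 0.3]
opening: 0.001
```

```bash
python3 st.py
python3 - <<'E'
from h import *
p,d=cam('side','side9')
cv2.imwrite('pics/b9.png',cv2.resize(cv2.imread('pics/side9.png')[200:310,160:340],(800,489),interpolation=cv2.INTER_CUBIC))
r=env.silhouettes('side','pipe')[0]; c=cloud('side',d)[r['region']&(d>0)]; q=np.array([toM(a) for a in c]); q=q[(q[:,2]>40)&(q[:,2]<75)]
print(r['confidence'],np.percentile(q[:,0],[0,1,3,97,99,100]))
F=[]
c,sn=np.cos(MY),np.sin(MY)
for i in range(6):
    env.read_camera('side'); f=env.state()['ft_force']; F.append(f[0]*c+f[1]*sn)
print(np.round(F,2))
E
python3 st.py
```

```text
14.45 [-88.95   0.99  46.62] [ 3.141 -0.14   1.375] Fm [-2.59  0.04  0.28] 0.001320909660545225
0.63 [-78.947552   -78.1886051  -74.87168602  63.32618783  68.78673844
  72.59015462]
[-0.03 -0.15  0.6  -0.28 -0.76  0.85]
14.85 [-88.88   1.01  46.73] [ 3.141 -0.14   1.375] Fm [ 0.85 -0.99  0.15] 0.00266154014176607
```

View pics/b9.png

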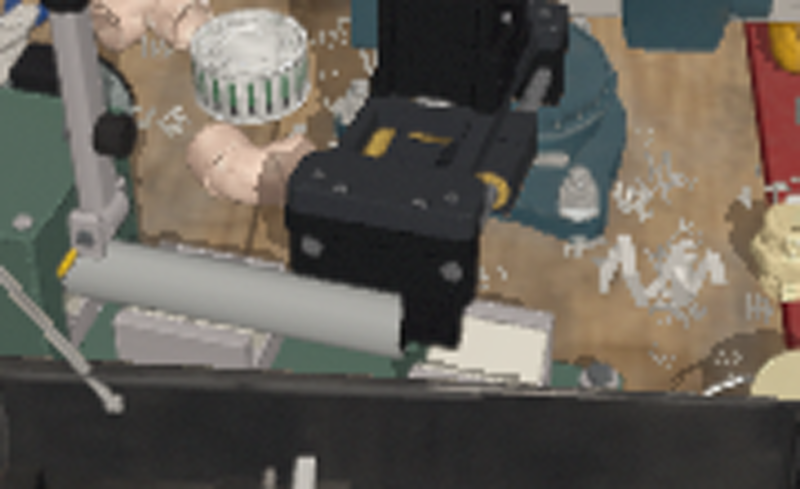

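Call:
arm_command:
  motion: [-1,0,2,0,0,0,0,-1,0,4,0,0,0,0,-1,0,6,0,0,0,0,-1,0,8,0,0,0,0,-1,0,9.5,0,0,0,0,-1,0,11,0,0,0,0]

```text
t: 15.45
eef_pos: [514.9, 51.7, 46.6]
tcp_rot: [3.141, -0.14, 1.375]
ft_force: [-3.2, 0.5, 1.3]
opening: 0.006
```

Call:
arm_command:
  motion: [-1,0,0.7,0,0,0,0,-1,0,1.4,0,0,0,0]

```text
t: 15.65
eef_pos: [516.2, 51.4, 46.6]
tcp_rot: [3.141, -0.14, 1.375]
ft_force: [-2.3, 1.6, 1.7]
opening: 0.007
```

Call:
arm_command:
  motion: [-1,0,0.7,0,0,0,0,-1,0,1.4,0,0,0,0]

```text
t: 15.85
eef_pos: [517.6, 51.1, 46.7]
tcp_rot: [3.141, -0.14, 1.375]
ft_force: [-2.3, 0.5, 1.7]
opening: 0.003
```

Call:
arm_command:
  motion: [-1,0,0.7,0,0,0,0,-1,0,1.4,0,0,0,0]

```text
t: 16.05
eef_pos: [519.0, 50.8, 46.6]
tcp_rot: [3.141, -0.14, 1.375]
ft_force: [-2.4, 0.4, 2.0]
opening: 0.006
```

Call:
arm_command:
  motion: [-1,0,0.7,0,0,0,0,-1,0,1.4,0,0,0,0]

```text
t: 16.25
eef_pos: [520.4, 50.6, 46.6]
tcp_rot: [3.141, -0.14, 1.375]
ft_force: [-2.8, 1.2, 1.0]
opening: 0.002
```

Call:
arm_command:
  motion: [-1,0,0.7,0,0,0,0,-1,0,1.4,0,0,0,0]

```text
t: 16.45
eef_pos: [521.8, 50.3, 46.7]
tcp_rot: [3.141, -0.14, 1.375]
ft_force: [-2.8, 0.2, 2.2]
opening: -0.002
```

Call:
arm_command:
  motion: [-1,0,0.7,0,0,0,0,-1,0,1.4,0,0,0,0]

```text
t: 16.65
eef_pos: [523.2, 50.0, 46.6]
tcp_rot: [3.141, -0.14, 1.375]
ft_force: [-2.4, -0.1, 1.4]
opening: 0.006
```

Call:
arm_command:
  motion: [-1,0,0.7,0,0,0,0,-1,0,1.4,0,0,0,0]

```text
t: 16.85
eef_pos: [524.5, 49.8, 46.7]
tcp_rot: [3.141, -0.14, 1.375]
ft_force: [-3.0, 0.8, 0.6]
opening: 0.0
```

Call:
arm_command:
  motion: [-1,0,0.7,0,0,0,0,-1,0,1.4,0,0,0,0]

```text
t: 17.05
eef_pos: [525.9, 49.5, 46.7]
tcp_rot: [3.141, -0.14, 1.375]
ft_force: [-2.5, 0.3, 2.4]
opening: 0.004
```

Call:
arm_command:
  motion: [-1,0,0.7,0,0,0,0,-1,0,1.4,0,0,0,0]

```text
t: 17.25
eef_pos: [527.3, 49.2, 46.7]
tcp_rot: [3.141, -0.14, 1.375]
ft_force: [-3.2, 0.7, 1.5]
opening: 0.002
```

Call:
arm_command:
  motion: [-1,0,0.7,0,0,0,0,-1,0,1.4,0,0,0,0]

```text
t: 17.45
eef_pos: [528.6, 48.9, 46.6]
tcp_rot: [3.141, -0.14, 1.375]
ft_force: [-3.7, 0.8, 1.9]
opening: 0.004
```

Call:
arm_command:
  motion: [-1,0,0.7,0,0,0,0,-1,0,1.4,0,0,0,0]

```text
t: 17.65
eef_pos: [530.0, 48.7, 46.7]
tcp_rot: [3.141, -0.14, 1.375]
ft_force: [-2.2, 1.0, 0.2]
opening: 0.004
```

Call:
arm_command:
  motion: [-1,0,0.7,0,0,0,0,-1,0,1.4,0,0,0,0]

```text
t: 17.85
eef_pos: [531.4, 48.4, 46.6]
tcp_rot: [3.141, -0.14, 1.375]
ft_force: [-2.9, 1.6, 2.0]
opening: 0.002
```

Call:
arm_command:
  motion: [-1,0,0.7,0,0,0,0,-1,0,1.4,0,0,0,0]

```text
t: 18.05
eef_pos: [532.8, 48.1, 46.6]
tcp_rot: [3.141, -0.14, 1.375]
ft_force: [-2.3, 0.9, 0.6]
opening: 0.003
```

Call:
arm_command:
  motion: [-1,0,0.7,0,0,0,0,-1,0,1.4,0,0,0,0]

```text
t: 18.25
eef_pos: [534.0, 47.9, 46.7]
tcp_rot: [3.141, -0.14, 1.375]
ft_force: [-3.4, -0.0, 1.8]
opening: 0.002
```

Call:
arm_command:
  motion: [-1,0,0.7,0,0,0,0,-1,0,1.4,0,0,0,0]

```text
t: 18.45
eef_pos: [535.4, 47.6, 46.7]
tcp_rot: [3.141, -0.14, 1.375]
ft_force: [-3.2, 0.3, 2.1]
opening: 0.003
```

Call:
arm_command:
  motion: [-1,0,0.7,0,0,0,0,-1,0,1.4,0,0,0,0]

```text
t: 18.65
eef_pos: [536.8, 47.3, 46.6]
tcp_rot: [3.141, -0.14, 1.375]
ft_force: [-4.1, 0.7, 1.8]
opening: 0.002
```

Call:
arm_command:
  motion: [-1,0,0.6,0,0,0,0,-1,0,1.2,0,0,0,0]

```text
t: 18.85
eef_pos: [538.1, 47.1, 46.7]
tcp_rot: [3.141, -0.14, 1.375]
ft_force: [-4.6, 1.5, 2.7]
opening: 0.007
```

Call:
arm_command:
  motion: [-1,0,0.5,0,0,0,0,-1,0,1,0,0,0,0]

```text
t: 19.05
eef_pos: [539.0, 46.9, 46.6]
tcp_rot: [3.141, -0.14, 1.375]
ft_force: [-3.6, 1.2, 1.0]
opening: 0.002
```

Call:
arm_command:
  motion: [-1,0,0.5,0,0,0,0,-1,0,1,0,0,0,0]

```text
t: 19.25
eef_pos: [539.1, 46.9, 46.6]
tcp_rot: [-3.14, -0.14, 1.375]
ft_force: [-8.2, 2.1, 4.8]
opening: 0.005
```

Call:
arm_command:
  motion: [-1,0,-1,0,0,0,0,-1,0,-2,0,0,0,0,-1,0,-5,0,0,0,0,-1,0,-10,0,0,0,0,-1,2.8,-25,-20,0,0,0,-1,8.5,-30,-60,0,0,0,-1,14,-30,-100,0,0,0,-0.2,20,-30,-140,0,0,0,-0.2,27,-30,-190,0,0,0,-0.2,27,-30,-190,0,0,0,-0.2,27,-30,-190,0,0,0]

```text
t: 20.35
eef_pos: [510.5, 52.8, 239.3]
tcp_rot: [3.139, -0.14, 1.375]
ft_force: [-0.6, 0.1, -0.1]
opening: 0.284
```

```bash
python3 st.py
python3 - <<'E'
from h import *
p,d=cam('side','side10'); 
cv2.imwrite('pics/b10.png',cv2.resize(cv2.imread('pics/side10.png')[130:310,120:360],(800,600),interpolation=cv2.INTER_CUBIC))
r=env.silhouettes('side','pipe')[0]; c=cloud('side',d)[r['region']&(d>0)]; q=np.array([toM(a) for a in c]); q=q[(q[:,2]>40)&(q[:,2]<75)]
print(r['confidence'],np.percentile(q[:,0],[0,1,3,97,99,100]))
C=cloud('side',d)[d>0]; k=(C[:,2]>110)&(C[:,2]<225)&(C[:,0]>610)&(C[:,0]<690)&(C[:,1]>0)&(C[:,1]<70); L=C[k]; L=np.array([toM(a) for a in L])
for z in range(110,220,10):
    m=(L[:,2]>=z)&(L[:,2]<z+10); 
    if m.sum()>2: print(z,m.sum(),np.round(L[m].mean(0)),np.round(L[m].min(0)),np.round(L[m].max(0)))
cam('top','top10'); cv2.imwrite('pics/t10.png',cv2.resize(cv2.imread('pics/top10.png')[90:290,120:320],(600,600),interpolation=cv2.INTER_CUBIC))
E
```

```text
20.35 [-82.53   1.3  239.27] [ 3.139 -0.14   1.375] Fm [-0.66 -0.01 -0.14] 0.28437897544737856
0.78 [-44.1606771  -43.25695687 -42.78405763  64.51333555  68.1210007
  72.22328328]
110 38 [ 54.   7. 115.] [ 39.  -4. 110.] [ 64.  11. 120.]
120 68 [ 49.   6. 126.] [ 38.  -9. 120.] [ 67.  10. 130.]
130 79 [ 50.   5. 134.] [ 38.  -8. 130.] [ 65.  11. 140.]
140 40 [ 55.   6. 145.] [ 51.  -5. 140.] [ 62.  11. 150.]
150 45 [ 56.   6. 155.] [ 52.  -6. 150.] [ 64.  11. 160.]
160 44 [ 56.   5. 165.] [ 52.  -7. 160.] [ 64.  10. 170.]
170 45 [ 56.   6. 175.] [ 52.  -4. 170.] [ 63.  12. 180.]
180 42 [ 56.   6. 185.] [ 52.  -6. 180.] [ 63.  11. 189.]
190 48 [ 55.   8. 196.] [ 47.  -5. 191.] [ 68.  13. 200.]
200 96 [ 57.   5. 205.] [ 48.  -6. 200.] [ 69.  13. 210.]
```

View pics/b10.png

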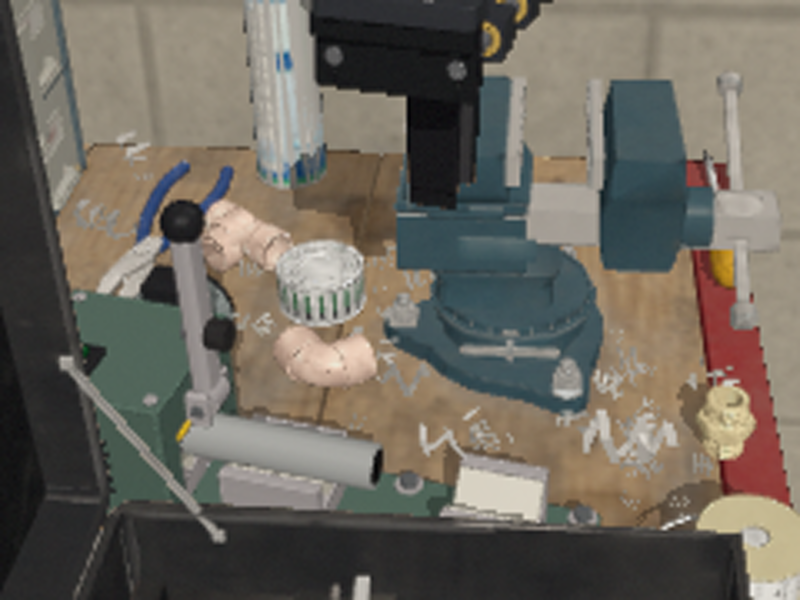

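View pics/t10.png

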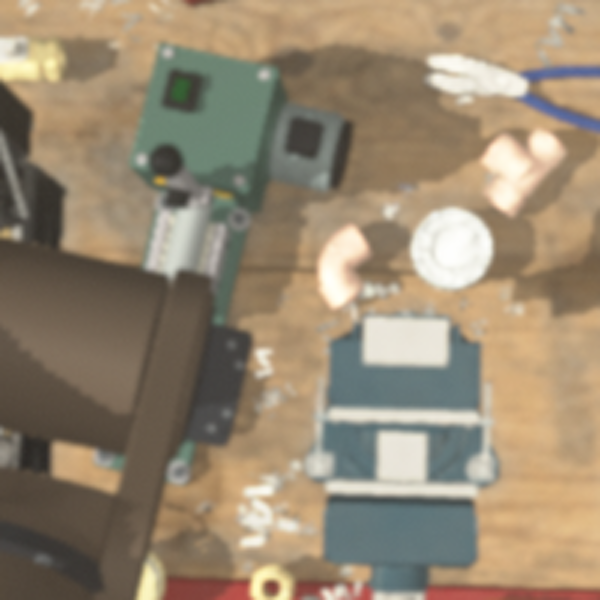

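Run:
```python
from h import *
print(env.state()['joints'])
for n,f in(('top','top10'),('side','side10')):
    d=np.load(f'pics/{f}.npy'); C=cloud(n,d)[d>0]
    k=(C[:,2]>130)&(C[:,0]<760)&(C[:,0]>100)&(C[:,1]<260)&(C[:,1]>-70); P=C[k]
    print(n)
    for z in range(130,900,60):
        m=(P[:,2]>=z)&(P[:,2]<z+60)
        if m.sum()>10: print(z,m.sum(),np.round(np.percentile(P[m],1,axis=0)[:2]),np.round(np.percentile(P[m],99,axis=0)[:2]))
```

```text
[-0.10027875  0.2959283   1.8249466   0.16400841  1.01526248 -1.561014  ]
top
130 506 [633.  15.] [702. 258.]
190 578 [640.  13.] [707. 259.]
250 558 [670. 138.] [708. 258.]
310 809 [460. -54.] [709. 212.]
370 1889 [672. 138.] [711. 259.]
490 4611 [454. -54.] [553.  67.]
550 5836 [369. -47.] [534.  79.]
610 7910 [314. -29.] [429.  93.]
670 4716 [316. -26.] [357.  96.]
side
130 2329 [635.  23.] [699. 258.]
190 2525 [499.  26.] [700. 259.]
250 3245 [494.  34.] [701. 259.]
310 6130 [460. -28.] [702. 258.]
370 4349 [468.   4.] [704. 258.]
430 2425 [437. -18.] [543.  88.]
490 2651 [410. -14.] [556.  91.]
```

View pics/top10.png

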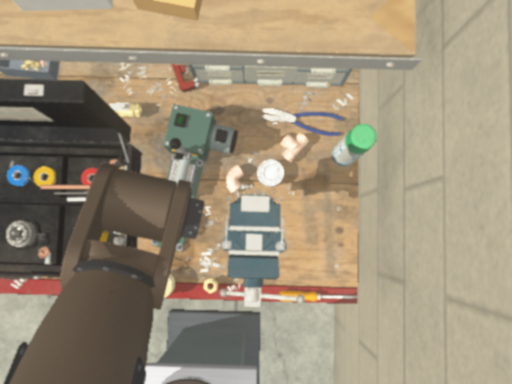

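View pics/side10.png

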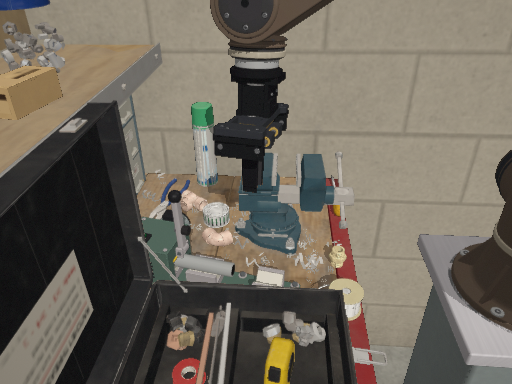

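Run:
```python
from h import *
plan([(Mw(59,1.4,245),RT(8),-.2),(Mw(59,1.4,188),RT(8),-.2)],40)
```

```text
6
-0.2,0.3,35.5,-2,-0.03,0,0.01,  -0.2,0.6,71.1,-4,-0.06,0,0.02,  -0.2,0.9,106.6,-6,-0.09,0,0.02,  -0.2,1.2,142.1,-8,-0.12,0,0.03,  -0.2,-2.7,142.2,20.2,-0.12,0,0.03,  -0.2,-6.7,142.2,48.4,-0.12,0,0.03
```

Call:
arm_command:
  motion: [-0.2,0.3,35,-2,0,0,0,-0.2,0.6,71,-4,0,0,0,-0.2,0.9,107,-6,0,0,0,-0.2,1.2,142,-8,0,0,0,-0.2,1.2,142,-8,0,0,0,-0.2,0,142,10,0,0,0,-0.2,-1,142,16,0,0,0,-0.2,-1,142,16,0,0,0]

```text
t: 21.3
eef_pos: [649.1, 26.5, 220.9]
tcp_rot: [-3.138, -0.14, 1.374]
ft_force: [1.1, -0.9, -0.2]
opening: 0.4
```

```bash
python3 st.py
python3 - <<'E'
from h import *
p,d=cam('side','side11'); 
cv2.imwrite('pics/b11.png',cv2.resize(cv2.imread('pics/side11.png')[110:310,90:330],(800,667),interpolation=cv2.INTER_CUBIC)[:600])
plan([(Mw(59,1.4,187),RT(8),-.2)],40)
E
```

```text
21.3 [ 58.52   2.6  220.86] [-3.138 -0.14   1.374] Fm [ 1.22 -0.64 -0.22] 0.4001707343133985
1
-0.2,-6.1,0.1,34.5,-0.08,-0.01,0.04
```

View pics/b11.png

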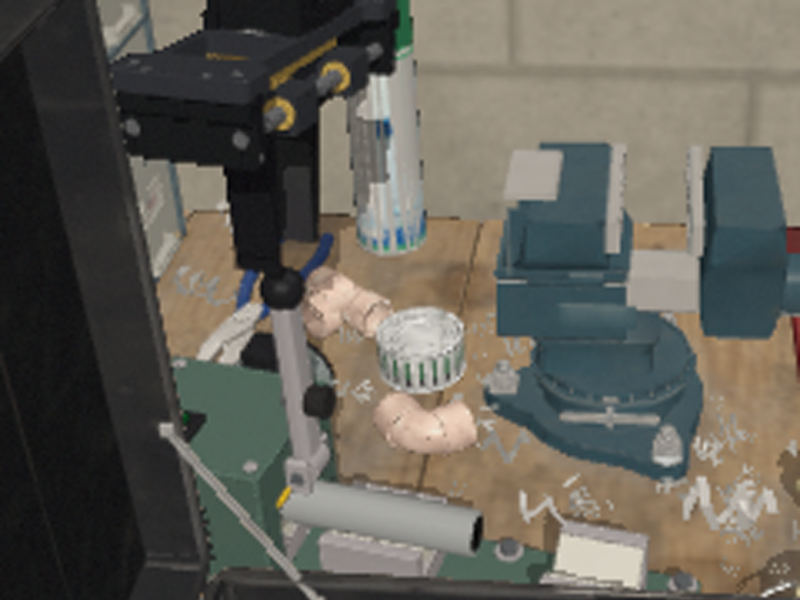

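Call:
arm_command:
  motion: [-0.2,-2,0,10,0,0,0,-0.2,-4,0,20,0,0,0,-0.2,-6,0,30,0,0,0,-0.2,-6.1,0,34,0,0,0,-0.2,-6.1,0,34,0,0,0]

```text
t: 21.85
eef_pos: [649.6, 25.1, 187.2]
tcp_rot: [-3.141, -0.14, 1.374]
ft_force: [0.2, -0.8, 0.2]
opening: 0.397
```

```bash
python3 st.py
python3 - <<'E'
from h import *
p,d=cam('side','side12'); 
cv2.imwrite('pics/b12.png',cv2.resize(cv2.imread('pics/side12.png')[140:290,110:260],(600,600),interpolation=cv2.INTER_CUBIC)[:600])
E
```

```text
21.85 [ 59.26   1.31 187.21] [-3.141 -0.14   1.374] Fm [ 0.4  -0.77  0.2 ] 0.397057685302723
```

View pics/b12.png

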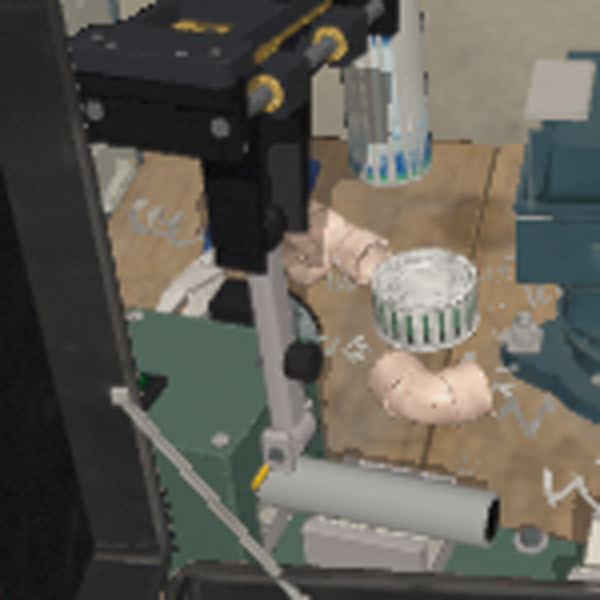

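Ball sits between the fingers. Close.

Call:
arm_command:
  motion: [-1,0,0,0,0,0,0,-1,0,0,0,0,0,0,-1,0,0,0,0,0,0,-1,0,0,0,0,0,0]

```text
t: 22.3
eef_pos: [650.0, 25.2, 188.5]
tcp_rot: [3.141, -0.14, 1.375]
ft_force: [-1.6, 0.1, 1.6]
opening: 0.236
```

```bash
python3 st.py
python3 - <<'E'
from h import *
# arc deltas relative to now, ball from theta0
H=np.array([58,82]); 
def ball(t): return np.array([58-116*np.sin(t-.35), 82+116*np.cos(t-.35)])
t0=0.33; s=env.state(); R0=Ro.from_euler('xyz',s['tcp_rot'])
for t in np.arange(.4,1.9,.07):
    d=ball(t)-ball(t0); wv=Mw(d[0],0,0)-Mw(0,0,0); wv[2]=d[1]
    print(round(t,2),np.round(R0.inv().apply(wv),1))
E
```

```text
22.3 [ 59.66   1.46 188.5 ] [ 3.141 -0.14   1.375] Fm [-1.62 -0.2   1.63] 0.23570646858441496
0.4 [-0.  -8.1  0.1]
0.47 [ -0.1 -16.2   0.8]
0.54 [ -0.3 -24.2   2. ]
0.61 [ -0.5 -32.1   3.8]
0.68 [ -0.8 -39.9   6.1]
0.75 [ -1.2 -47.5   9. ]
0.82 [ -1.7 -54.9  12.4]
0.89 [ -2.2 -62.   16.3]
0.96 [ -2.8 -68.8  20.6]
1.03 [ -3.5 -75.3  25.5]
1.1 [ -4.3 -81.4  30.7]
1.17 [ -5.1 -87.2  36.4]
1.24 [ -5.9 -92.5  42.5]
1.31 [ -6.8 -97.4  48.9]
1.38 [  -7.7 -101.8   55.6]
1.45 [  -8.7 -105.8   62.6]
1.52 [  -9.8 -109.2   69.9]
1.59 [ -10.8 -112.1   77.4]
1.66 [ -11.9 -114.5   85.1]
1.73 [ -13.  -116.3   93. ]
1.8 [ -14.1 -117.6  100.9]
1.87 [ -15.2 -118.3  108.9]
```

Call:
arm_command:
  motion: [-1,0,-4,0,0,0,0,-1,0,-8,0,0,0,0,-1,0,-16,0.8,0,0,0,-1,-0.3,-24,2,0,0,0,-1,-0.3,-24,2,0,0,0]

```text
t: 22.8
eef_pos: [624.9, 30.1, 186.2]
tcp_rot: [-3.141, -0.14, 1.375]
ft_force: [-0.7, 1.7, 5.2]
opening: 0.235
```

```bash
python3 st.py
python3 - <<'E'
from h import *
p,d=cam('side','side13'); 
cv2.imwrite('pics/b13.png',cv2.resize(cv2.imread('pics/side13.png')[140:290,110:260],(600,600),interpolation=cv2.INTER_CUBIC)[:600])
E
```

```text
22.8 [ 34.1    1.39 186.2 ] [-3.141 -0.14   1.375] Fm [-1.    1.55  5.17] 0.23499554772385106
```

View pics/b13.png

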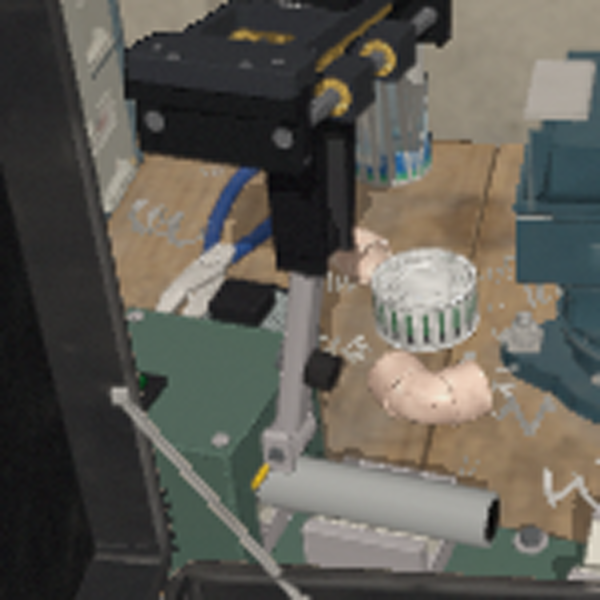

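Call:
arm_command:
  motion: [-1,-0.2,-8,1.8,0,0,0,-1,-0.5,-16,4,0,0,0,-1,-0.9,-23.5,7,0,0,0,-1,-1.4,-31,10.4,0,0,0,-1,-1.9,-38,14.3,0,0,0,-1,-2.5,-45,18.6,0,0,0,-1,-3.2,-51.3,23.5,0,0,0,-1,-4,-57.4,28.7,0,0,0,-1,-4.8,-63.2,34.4,0,0,0,-1,-5.6,-68.5,40.5,0,0,0]

```text
t: 23.85
eef_pos: [558.5, 43.3, 144.6]
tcp_rot: [-3.141, -0.14, 1.375]
ft_force: [-0.8, 2.8, 2.6]
opening: 0.234
```

```bash
python3 st.py
python3 - <<'E'
from h import *
p,d=cam('side','side14'); 
cv2.imwrite('pics/b14.png',cv2.resize(cv2.imread('pics/side14.png')[140:290,120:270],(600,600),interpolation=cv2.INTER_CUBIC)[:600])
E
```

```text
23.85 [-33.66   1.38 144.55] [-3.141 -0.14   1.375] Fm [-1.33  2.58  2.64] 0.23364516064567087
```

View pics/b14.png

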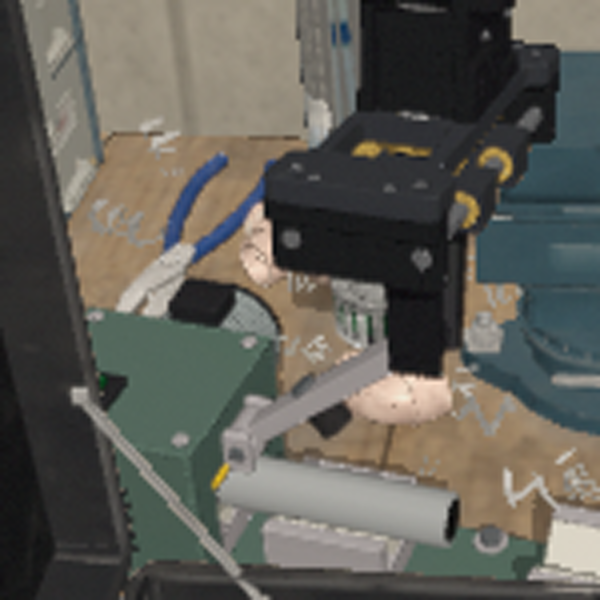

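Call:
arm_command:
  motion: [-1,-0.9,-4.9,6.4,0,0,0,-1,-1.8,-9.3,13.1,0,0,0,-1,-2.8,-13.3,20,0,0,0,-1,-3.9,-16.7,27.4,0,0,0,-1,-4.9,-19.6,35,0,0,0,-1,-6,-22,42.6,0,0,0,-1,-7.1,-23.8,50.5,0,0,0,-1,-8.2,-25.1,58.4,0,0,0,-1,-8.2,-25.1,58.4,0,0,0]

```text
t: 24.8
eef_pos: [534.3, 48.1, 84.9]
tcp_rot: [-3.141, -0.14, 1.374]
ft_force: [0.5, 4.1, -1.4]
opening: 0.238
```

```bash
python3 st.py
python3 - <<'E'
from h import *
p,d=cam('side','side15'); 
cv2.imwrite('pics/b15.png',cv2.resize(cv2.imread('pics/side15.png')[170:300,140:270],(600,600),interpolation=cv2.INTER_CUBIC)[:600])
E
```

```text
24.8 [-58.33   1.32  84.91] [-3.141 -0.14   1.374] Fm [-0.27  4.11 -1.35] 0.23752450515460238
```

View pics/b15.png

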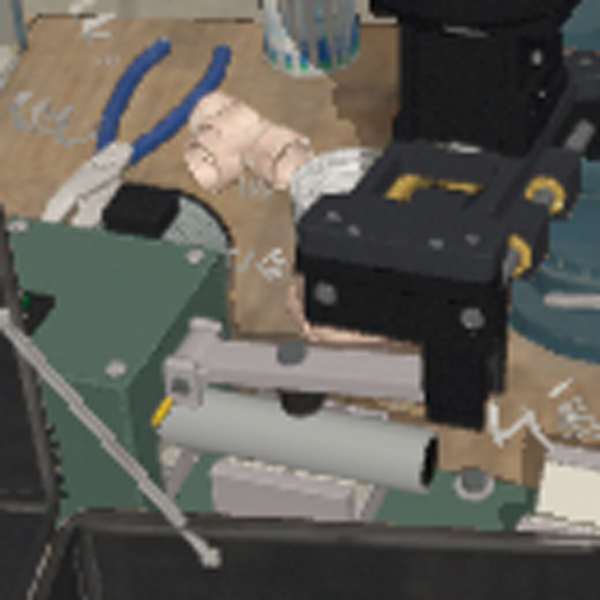

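Call:
arm_command:
  motion: [-1,-0.5,-0.3,3.5,0,0,0,-1,-1,-0.6,7,0,0,0,-1,-1.2,-0.7,8.5,0,0,0,-1,-1.2,-0.7,8.5,0,0,0]

```text
t: 25.25
eef_pos: [533.8, 48.2, 77.4]
tcp_rot: [-3.142, -0.14, 1.375]
ft_force: [-1.3, 4.3, -0.5]
opening: 0.238
```

```bash
python3 st.py
```

```text
25.25 [-58.85   1.33  77.37] [-3.142 -0.14   1.375] Fm [-2.12  3.96 -0.47] 0.23763214295005572
```

Call:
arm_command:
  motion: [-1,-0.2,0,1.5,0,0,0,-1,-0.4,0,3,0,0,0,-1,-0.4,0,3,0,0,0]

```text
t: 25.55
eef_pos: [533.7, 48.2, 74.5]
tcp_rot: [-3.142, -0.14, 1.375]
ft_force: [-1.9, 4.9, -0.7]
opening: 0.238
```

```bash
python3 st.py
python3 - <<'E'
from h import *
p,d=cam('side','side16'); 
cv2.imwrite('pics/b16.png',cv2.resize(cv2.imread('pics/side16.png')[170:300,140:270],(600,600),interpolation=cv2.INTER_CUBIC)[:600])
E
```

```text
25.55 [-58.89   1.34  74.5 ] [-3.142 -0.14   1.375] Fm [-2.86  4.46 -0.67] 0.23818844333120434
```

View pics/b16.png

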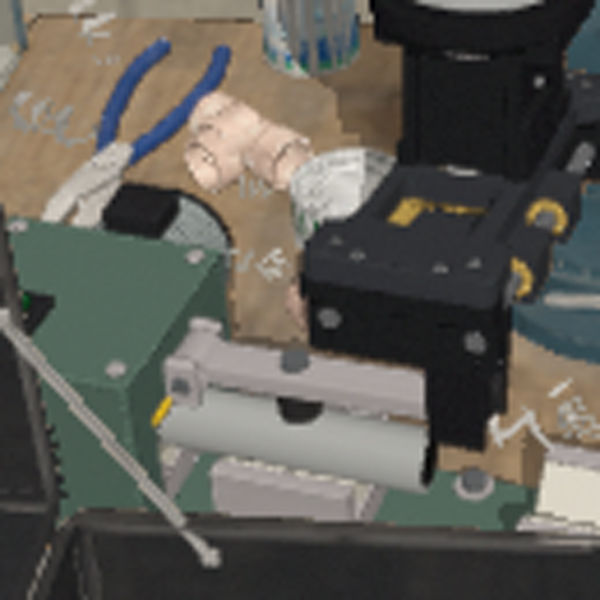

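Call:
arm_command:
  motion: [0,0,0,0,0,0,0,0,0,0,0,0,0,0,0,0,0,0,0,0,0,0,0,0,0,0,0,0,0,0,0,0,0,0,0]

```text
t: 26.1
eef_pos: [534.0, 48.1, 74.6]
tcp_rot: [3.141, -0.14, 1.375]
ft_force: [0.0, -0.4, -0.2]
opening: 0.497
```

```bash
python3 st.py
python3 - <<'E'
from h import *
p,d=cam('side','side17'); 
cv2.imwrite('pics/b17.png',cv2.resize(cv2.imread('pics/side17.png')[170:300,140:270],(600,600),interpolation=cv2.INTER_CUBIC)[:600])
E
```

```text
26.1 [-58.6    1.23  74.61] [ 3.141 -0.14   1.375] Fm [ 0.08 -0.36 -0.23] 0.49654991560285905
```

View pics/b17.png

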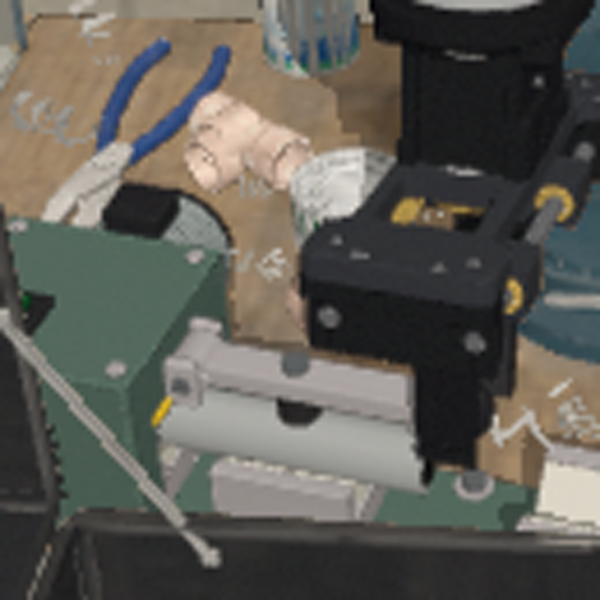

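Released; lift the hand clear and inspect.

Call:
arm_command:
  motion: [0,1.4,0,-10,0,0,0,0,4,0,-30,0,0,0,0,8,0,-60,0,0,0,0,14,0,-100,0,0,0,0,14,-40,-140,0,0,0,0,14,-70,-170,0,0,0,0,14,-70,-170,0,0,0]

```text
t: 26.85
eef_pos: [461.3, 52.5, 249.5]
tcp_rot: [3.135, -0.14, 1.376]
ft_force: [0.0, -0.4, -1.0]
opening: 0.501
```

```bash
python3 st.py
python3 - <<'E'
from h import *
p,d=cam('side','side18'); 
cv2.imwrite('pics/b18.png',cv2.resize(cv2.imread('pics/side18.png')[130:310,120:360],(800,600),interpolation=cv2.INTER_CUBIC))
r=env.silhouettes('side','pipe')[0]; c=cloud('side',d)[r['region']&(d>0)]; q=np.array([toM(a) for a in c]); q=q[(q[:,2]>40)&(q[:,2]<75)]
print(r['confidence'],np.percentile(q[:,0],[0,1,3,97,99,100]))
C=cloud('side',d); M=np.dstack([(C[...,0]-MO[0])*np.cos(MY)+(C[...,1]-MO[1])*np.sin(MY),-(C[...,0]-MO[0])*np.sin(MY)+(C[...,1]-MO[1])*np.cos(MY),C[...,2]])[d>0]
for x in range(-75,50,10):
    k=(M[:,0]>x)&(M[:,0]<x+10)&(abs(M[:,1])<14)&(M[:,2]>66)&(M[:,2]<130)
    if k.sum(): print(x,k.sum(),np.round(np.percentile(M[k,2],[5,95]),1))
E
```

```text
26.85 [-130.76   -8.61  249.48] [ 3.135 -0.14   1.376] Fm [ 0.11 -0.42 -0.97] 0.5013432764112022
0.67 [-43.95322156 -43.43774626 -42.83679886  65.44916166  70.18371106
  72.89696383]
-75 42 [77.2 90.2]
-65 71 [77.6 93.2]
-55 49 [77.9 91.2]
-45 54 [77.1 87.9]
-35 53 [79.3 87.9]
-25 51 [78.9 88.7]
-15 52 [78.2 88.6]
-5 56 [74.9 88. ]
5 80 [66.9 91. ]
15 52 [70.7 90.2]
25 53 [78.6 88.3]
35 46 [79.1 88.9]
45 68 [77.2 91.5]
```

View pics/b18.png

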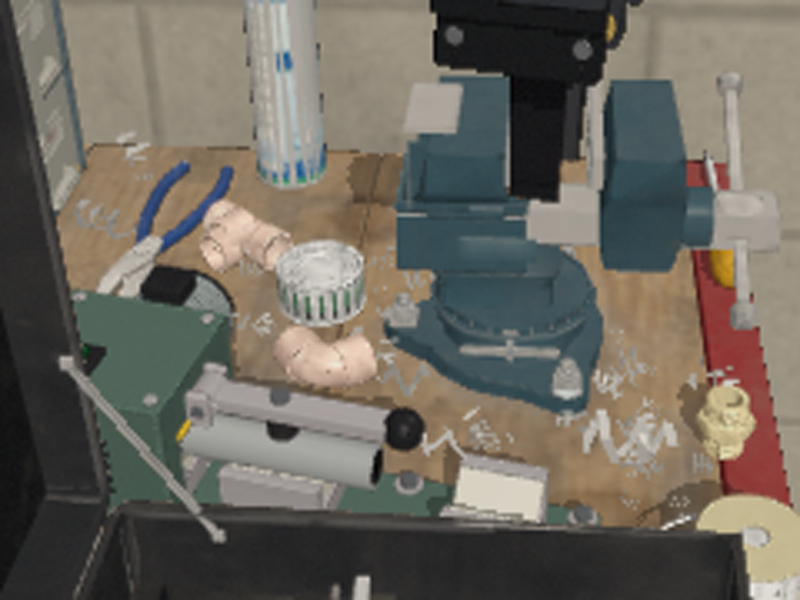

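Run:
```python
from h import *
p,d=cam('top','top19')
for l in('spray_can','flux_tin','screwdriver'):
    r=env.spot_point('top',l)[:1]; print(l,r and np.round(r[0]['location'],1))
print(env.job_done())
```

```text
spray_can [342.3 155.3]
flux_tin [272.4 177.1]
screwdriver [319.4 293.2]
the job is handed in; nothing more can be done
None
```

The pipe is set up for chamfering and the job is handed in: it lies in the V-rest, up against the length stop, with the hold-down pad on it. It took about 27 of the 72 s.

- **Laying the pipe:** I lifted it from beside the vice and laid it in the V-rest with its centre at about machine x -55. That is 5 mm short of the given -50, to keep the fingers inside the gap.
- **Finding the stop:** I released the pipe and pushed it in from behind with the closed fingers, in steps of 1 to 1.4 mm. It stopped moving when the front end was at about machine x 116, and the push read about 8 N at that step. That is the highest I saw, against the 25 N limit, but I only read the force at the end of each step. The rise from the rubber buffer was barely above the noise, so contact rests on the solid stop.
- **Hold-down arm:** I took its ball in the fingers, led it down along its arc, let go about 2 mm above the pipe and moved the hand clear.

**Last checks:**
- The pipe's rear end was at x -44.0, against -44.2 before clamping, so it had not crept back measurably.
- The hold-down arm lay level, with its top at z 88 and the pad on the pipe.
- Before hand-in the robot was clear of everything.
- The spray can, tin and screwdriver were within about 2 pixels of where they started, which is the detector's own error.

No check failed or disagreed.

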